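# Clear the microscopy bench

## Robot

A 6-joint arm with a two-finger parallel gripper is mounted at the origin on the work surface. World frame = base frame: x ahead of the robot, y to its left, z up, the work surface at z = 0. Lengths are in m, angles in degrees, forces in N, time in s.
With the tool pointing down it reaches from about 0.35 to 0.875 m from the base axis. Payload 4.2 kg.
Tool frame: the origin (TCP) lies on the centre line of the jaws, within the pads' length; the fingertips stand 8 mm ahead of it and the grasp point (between the pads) lies 11 mm behind it; z points along the fingers, y is the line along which they close (so a half turn about z gives the same grasp; the last joint's range is limited). The gripper opens to 87 mm and grips with 3 to 60 N. Pads are 19 mm wide; open, the fingers measure 117 mm over their backs; the gripper's body (75 mm by 190 mm) begins 51 mm behind the grasp point.
Start: joints at [-51.36, 22.042, 0.453, 0, -68.411, -14.817], TCP at [0.252, -0.572, 0.192] pointing down, gripper open.
Joint ranges: [-179.83, 179.83], [-69.29, 118.12], [-61.27, 80.66], [-181.25, 117.63], [-171.15, -9.14], [-177.46, 177.46]. Speed limits (degrees/s): [159.86, 159.86, 180, 180, 180, 180].

## Interface

Orientations are given as [roll, pitch, yaw] about the fixed x, y, z axes, in that order (R = Rz(yaw) Ry(pitch) Rx(roll)).
In Python, from bench import sensors, imaging, robot gives the robot as it stands.
- The arm moves only by the tool apply_moves, never from a script. Its argument "targets" is text: rows parted by semicolons, each of 7 numbers parted by spaces: the shift along the tool's x, y, z in units of 150 mm (1.0 is 150 mm), then the turn, a rotation vector about the tool's x, y, z in units of 180 degrees (1.0 is 180 degrees), then the gripper command: -1 is fully open, 1 is shut, values between are in proportion. A call has exactly 5 rows; each row is the pose to reach, as a shift and turn from the pose commanded when the call began, along the tool's axes at that moment, turning the shorter way round; what a row does not reach only later rows make up. A row lasts 1/8 s, in which the tool goes at most 62.5 mm and 10.7 degrees, less where a joint would pass 70% of its speed; a pose out of reach is approached as far as the arm can. A call with a number of a shift or a turn outside -1 to 1 is refused whole. A call with a gripper value outside its range is refused whole. The fingers move at their own pace and stop on an object; "grip_force" is the grip in N (left out, the last holds). Time passes only in rows, so rows that repeat a pose let the fingers close, or fill a call up. It gives the time, the measured TCP pose, the force, the opening and the grip force at its end, in the units of the state.
- sensors.get_state(): the state, without advancing time (a new reading comes with each control period).
- imaging.camera(name): name is "side" or "top" or "wrist"; returns the picture (480x640x3 uint8, red, green, blue); there is no depth.
- imaging.get_calibration(name): a dict with "fx", "fy", "cx", "cy" (pixels), "k1" (the pictures are not rectified: a ray, as slopes to the right and down, at radius r is drawn at 1 + k1 r^2 times it, then the intrinsics apply), "position" and "rotation" of the camera in the world; the wrist camera has in their place "hand_eye" (4x4, takes a point from camera to tool coordinates, whose origin is the TCP and whose axes are the flange's). Camera axes: x right, y down, z forward; pixel columns grow to the right and rows downward; lengths in m; the calibration is good to about 2 mm. A picture is of the moment at which its call begins: read the wrist's pose just before it. get_calibration takes no time and is no camera call.
- robot.sign_off(): hands the job in; it is judged then, once.
The state is a dict: "t": time; "joints": joint angles; "joint_vel": joint speeds; "joint_torque": joint torques, N m; "eef_pos": TCP position; "tcp_rot": TCP orientation; "force": force on the tool from outside, world axes, zero at the start; "moment": the same for the moment, N m; "opening": finger opening in m; "grasp_force": force on a finger pad.
Only numpy, scipy, OpenCV 4.12 (cv2) and the standard library are available. Lean on these libraries where they do the work, as an engineer would, in place of code of your own. Each camera call takes 0.05 s, during which the arm holds its last target. There are 200 camera calls.

## Task

Put away the kit after the microscopy lesson: stand every tall canister in a free well of the storage block, right down on the well's floor - some wells already hold a short jar that you cannot see under its flap, so feel which flaps give way - and then hang every headset over the bar of the rail, a cup on each side of the bar. Leave the glass jar and the wooden slide box where they are.

Things in the scene. Friction and masses are not known exactly. Their poses are not given: they have to be found in the camera images.
- block: white storage block fixed to the bench, 150 x 224 mm, 64 mm high: 2 rows (along its x) of 4 wells (along y), each 52 mm in x, 46 mm in y, 58 mm deep (floor 6 mm above the bench), each under its own blue flap. Origin: centre of its underside; x away from the robot at yaw 0, z up. 3 or 4 wells, different each time, already hold a short jar (36 mm across, 48 mm tall) unseen under the shut flap
- well0 (a point): mid-mouth of well 0 at rim height (64 mm up), axes as the block's; wells 0-3 nearer row, 4-7 78 mm behind, y rising 54 mm each. Its flap (46 x 43 x 3 mm, 2 mm under the rim) hinges on the +x side, sprung shut (under 1 N at the free edge). Well free: pushed, it swings right down and takes 4 mm at the +x wall, so aim a canister 2-3 mm to -x. Well filled: it gives 4 mm at the middle, then is solid
- well1 (a point): mid-mouth of well 1 at rim height (64 mm up), axes as the block's; wells 0-3 nearer row, 4-7 78 mm behind, y rising 54 mm each. Its flap (46 x 43 x 3 mm, 2 mm under the rim) hinges on the +x side, sprung shut (under 1 N at the free edge). Well free: pushed, it swings right down and takes 4 mm at the +x wall, so aim a canister 2-3 mm to -x. Well filled: it gives 4 mm at the middle, then is solid
- well2 (a point): mid-mouth of well 2 at rim height (64 mm up), axes as the block's; wells 0-3 nearer row, 4-7 78 mm behind, y rising 54 mm each. Its flap (46 x 43 x 3 mm, 2 mm under the rim) hinges on the +x side, sprung shut (under 1 N at the free edge). Well free: pushed, it swings right down and takes 4 mm at the +x wall, so aim a canister 2-3 mm to -x. Well filled: it gives 4 mm at the middle, then is solid
- well3 (a point): mid-mouth of well 3 at rim height (64 mm up), axes as the block's; wells 0-3 nearer row, 4-7 78 mm behind, y rising 54 mm each. Its flap (46 x 43 x 3 mm, 2 mm under the rim) hinges on the +x side, sprung shut (under 1 N at the free edge). Well free: pushed, it swings right down and takes 4 mm at the +x wall, so aim a canister 2-3 mm to -x. Well filled: it gives 4 mm at the middle, then is solid
- well4 (a point): mid-mouth of well 4 at rim height (64 mm up), axes as the block's; wells 0-3 nearer row, 4-7 78 mm behind, y rising 54 mm each. Its flap (46 x 43 x 3 mm, 2 mm under the rim) hinges on the +x side, sprung shut (under 1 N at the free edge). Well free: pushed, it swings right down and takes 4 mm at the +x wall, so aim a canister 2-3 mm to -x. Well filled: it gives 4 mm at the middle, then is solid
- well5 (a point): mid-mouth of well 5 at rim height (64 mm up), axes as the block's; wells 0-3 nearer row, 4-7 78 mm behind, y rising 54 mm each. Its flap (46 x 43 x 3 mm, 2 mm under the rim) hinges on the +x side, sprung shut (under 1 N at the free edge). Well free: pushed, it swings right down and takes 4 mm at the +x wall, so aim a canister 2-3 mm to -x. Well filled: it gives 4 mm at the middle, then is solid
- well6 (a point): mid-mouth of well 6 at rim height (64 mm up), axes as the block's; wells 0-3 nearer row, 4-7 78 mm behind, y rising 54 mm each. Its flap (46 x 43 x 3 mm, 2 mm under the rim) hinges on the +x side, sprung shut (under 1 N at the free edge). Well free: pushed, it swings right down and takes 4 mm at the +x wall, so aim a canister 2-3 mm to -x. Well filled: it gives 4 mm at the middle, then is solid
- well7 (a point): mid-mouth of well 7 at rim height (64 mm up), axes as the block's; wells 0-3 nearer row, 4-7 78 mm behind, y rising 54 mm each. Its flap (46 x 43 x 3 mm, 2 mm under the rim) hinges on the +x side, sprung shut (under 1 N at the free edge). Well free: pushed, it swings right down and takes 4 mm at the +x wall, so aim a canister 2-3 mm to -x. Well filled: it gives 4 mm at the middle, then is solid
- canister0: tall round specimen canister, green with a white band, a red cap and a heavy steel foot (so it stands firmly), 38 mm across and 96 mm tall, about 0.15 kg, standing on the bench; origin: centre of its underside, z up its axis. Stowed on a well's floor it stands out 38 mm above the block. There are three or four canisters; a missing one is None
- canister1: tall round specimen canister, green with a white band, a red cap and a heavy steel foot (so it stands firmly), 38 mm across and 96 mm tall, about 0.15 kg, standing on the bench; origin: centre of its underside, z up its axis. Stowed on a well's floor it stands out 38 mm above the block. There are three or four canisters; a missing one is None
- canister2: tall round specimen canister, green with a white band, a red cap and a heavy steel foot (so it stands firmly), 38 mm across and 96 mm tall, about 0.15 kg, standing on the bench; origin: centre of its underside, z up its axis. Stowed on a well's floor it stands out 38 mm above the block. There are three or four canisters; a missing one is None
- canister3: tall round specimen canister, green with a white band, a red cap and a heavy steel foot (so it stands firmly), 38 mm across and 96 mm tall, about 0.15 kg, standing on the bench; origin: centre of its underside, z up its axis. Stowed on a well's floor it stands out 38 mm above the block. There are three or four canisters; a missing one is None
- headset0: rigid headset, orange cups, 0.22 kg, standing on its cups; 166 mm wide in x, 137 high. Origin: between the cups at their underside, z up. Cups 26 (x) x 60 (y) x 58 mm high, 114 mm apart inside. Hold it by the orange cushion on top: 62 (x) x 26 mm (y), 107 to 137 mm above the origin. Bands slope from there to the cups; a V groove (20 mm wide) under its middle seats on a bar, its top then 104 mm above the origin.
- headset1: rigid headset, yellow cups, 0.22 kg, standing on its cups; 166 mm wide in x, 137 high. Origin: between the cups at their underside, z up. Cups 26 (x) x 60 (y) x 58 mm high, 114 mm apart inside. Hold it by the yellow cushion on top: 62 (x) x 26 mm (y), 107 to 137 mm above the origin. Bands slope from there to the cups; a V groove (20 mm wide) under its middle seats on a bar, its top then 104 mm above the origin.
- rail: steel hanging rail fixed to the bench: a round horizontal bar, 16 mm thick and 300 mm long, along its y, between two posts 150 mm high, 310 mm apart, on feet 110 mm long. Origin: on the bench below the bar's middle, z up. The bar's top is 145 mm above the bench
- rail_mid (a point): point on top of the bar at its middle, 145 mm above the bench, axes as the rail's (y along the bar)
- jar: bystander: glass jar with a white lid, 60 mm across, 85 mm tall; origin at the centre of its underside
- slidebox: bystander: wooden slide box, 100 x 75 x 32 mm; origin at the centre of its underside
There are look-alikes about, which are no part of the job. What is shaped like the canister3 but pink or purple is not meant.

How it is judged (in metres and radians):
On the way, in this order (a step that is already met when the one before it is completed fails the run):
1. all the canisters are down in wells ((horizontal distance between canister0 and well0 below 0.018 m or horizontal distance between canister0 and well1 below 0.018 m or horizontal distance between canister0 and well2 below 0.018 m or horizontal distance between canister0 and well3 below 0.018 m or horizontal distance between canister0 and well4 below 0.018 m or horizontal distance between canister0 and well5 below 0.018 m or horizontal distance between canister0 and well6 below 0.018 m or horizontal distance between canister0 and well7 below 0.018 m) and z of each of canister0, canister1, canister2, canister3 in the frame of block below 0.012 m and angle between each of canister0, canister1, canister2, canister3's own z axis and vertical below 0.25 rad and linear speed of each of canister0, canister1, canister2, canister3 below 0.02 m/s and (horizontal distance between canister1 and well0 below 0.018 m or horizontal distance between canister1 and well1 below 0.018 m or horizontal distance between canister1 and well2 below 0.018 m or horizontal distance between canister1 and well3 below 0.018 m or horizontal distance between canister1 and well4 below 0.018 m or horizontal distance between canister1 and well5 below 0.018 m or horizontal distance between canister1 and well6 below 0.018 m or horizontal distance between canister1 and well7 below 0.018 m) and (horizontal distance between canister2 and well0 below 0.018 m or horizontal distance between canister2 and well1 below 0.018 m or horizontal distance between canister2 and well2 below 0.018 m or horizontal distance between canister2 and well3 below 0.018 m or horizontal distance between canister2 and well4 below 0.018 m or horizontal distance between canister2 and well5 below 0.018 m or horizontal distance between canister2 and well6 below 0.018 m or horizontal distance between canister2 and well7 below 0.018 m) and (horizontal distance between canister3 and well0 below 0.018 m or horizontal distance between canister3 and well1 below 0.018 m or horizontal distance between canister3 and well2 below 0.018 m or horizontal distance between canister3 and well3 below 0.018 m or horizontal distance between canister3 and well4 below 0.018 m or horizontal distance between canister3 and well5 below 0.018 m or horizontal distance between canister3 and well6 below 0.018 m or horizontal distance between canister3 and well7 below 0.018 m)), for 0.2 s.
2. all the headsets hang over the bar (z of headset0 in the frame of rail_mid between -0.118 and -0.085 m and angle between each of headset0, headset1's own z axis and vertical below 0.3 rad and linear speed of each of headset0, headset1 below 0.03 m/s and x of headset0 in the frame of rail_mid between -0.045 and 0.045 m and y of headset0 in the frame of rail_mid between -0.135 and 0.135 m and z of headset1 in the frame of rail_mid between -0.118 and -0.085 m and x of headset1 in the frame of rail_mid between -0.045 and 0.045 m and y of headset1 in the frame of rail_mid between -0.135 and 0.135 m), for 0.2 s.
At the end, for the whole second after the job is handed in: Every canister stands on the floor of a well (within 18 mm of its centre, underside at most 12 mm above the bench, leaning under 0.25 rad); every headset hangs astride the bar between the posts, cushion on the bar, leaning under 0.3 rad; all at rest (all of step 1 and all of step 2); the robot touches nothing.
It fails at once if the jar is moved by more than 30 mm (distance of jar from where it was at the start of the episode above 0.03 m).
It fails at once if the slide box is moved by more than 30 mm (distance of slidebox from where it was at the start of the episode above 0.03 m).
Of old0, old1, old2, old3, old4, old5, old6, old7 only 3 to 4 are there at a start; the rules pass over those that are not, and their reading is None.
Of canister0, canister1, canister2, canister3 only 3 to 4 are there at a start; the rules pass over those that are not, and their reading is None.
At some moment in a run one of canister0, canister1, canister2, canister3, headset0, headset1 may be knocked a few centimetres aside while the robot is not near it.
Once in a run the grip may slacken for a moment while it holds something.
It also fails if it takes over 210 s, if anything falls off the work surface, if the arm or the gripper's body presses on something with over 40 N, if the wrist force passes 120 N, or if a joint passes its speed limit or range.

## Working session

There is one attempt and no reset: what is moved stays moved. The work goes in short steps, Python scripts to look and compute and a tool call to move; the robot and the scene stay as the last step left them, time stands still between calls to the robot, and variables do not carry over. Pictures are saved under pics/ and viewed, at most 14 in all, crops included, and the job is handed in when it is done.

Besides the shell and the picture viewer there is one more tool, called after "Call:" in YAML: its name, and indented under it one key for each argument. apply_moves: Moves the arm, as the interface text tells. Shifts and turns lie within -1 to 1; 1 stands for 150 mm of shift or 180 degrees of turn. Its arguments: {"type":"object","properties":{"targets":{"type":"string"},"grip_force":{"type":"number"}},"required":["targets"]}

```bash
ls; mkdir -p pics; python3 - <<'E'
from bench import sensors, imaging, robot
import cv2
s=sensors.get_state(); print(s)
for n in ["top","side","wrist"]:
    print(n,imaging.get_calibration(n))
    cv2.imwrite(f"pics/{n}0.png",imaging.camera(n)[:,:,::-1])
E
```

```text
pics
{'t': 0.0, 'joints': array([-5.13597116e+01,  2.20907509e+01,  3.80034670e-01, -3.19015753e-02,
       -6.84094121e+01, -1.48159925e+01]), 'joint_vel': array([ 0.04875574, -0.08760653,  0.14229478, -0.03879624,  0.00186964,
        0.00870728]), 'joint_torque': array([-1.47297487e-03, -3.90662634e+01,  1.87397736e+01,  4.21961278e+00,
        1.08628225e-02, -2.23006564e-04]), 'eef_pos': array([ 0.25221515, -0.57112386,  0.19125397]), 'tcp_rot': array([ 1.79876284e+02, -2.06629620e-03, -1.56187472e+02]), 'force': array([-0.62589394,  0.77506501,  1.35060075]), 'moment': array([-0.00300659, -0.03275116, -0.01427309]), 'grasp_force': 0.0, 'opening': 0.08712847384767773}
top {'fx': 465.88999840961156, 'fy': 465.88999840961156, 'cx': 320.3666580585694, 'cy': 239.06830706857656, 'k1': -0.11502992879851762, 'position': array([ 0.47266019, -0.03188468,  0.97580578]), 'rotation': array([-173.54285113,    0.9322607 ,  -90.29775789])}
side {'fx': 434.10006045164056, 'fy': 434.10006045164056, 'cx': 317.25968956071114, 'cy': 234.00031708455415, 'k1': -0.09335652016377846, 'position': array([0.42470801, 0.62371211, 0.72614707]), 'rotation': array([-134.33724362,   -0.62526623, -166.67900161])}
wrist {'fx': 365.4424187084389, 'fy': 365.4424187084389, 'cx': 325.936735541207, 'cy': 236.00985455918223, 'k1': 0.017371530213337625, 'hand_eye': array([[-6.58460368e-04, -9.58939369e-01, -2.83610390e-01,
         7.76450195e-02],
       [ 9.99999741e-01, -7.13819939e-04,  9.18508103e-05,
        -1.54405099e-03],
       [-2.90526110e-04, -2.83610256e-01,  9.58939590e-01,
        -1.91834884e-01],
       [ 0.00000000e+00,  0.00000000e+00,  0.00000000e+00,
         1.00000000e+00]])}
```

View pics/top0.png

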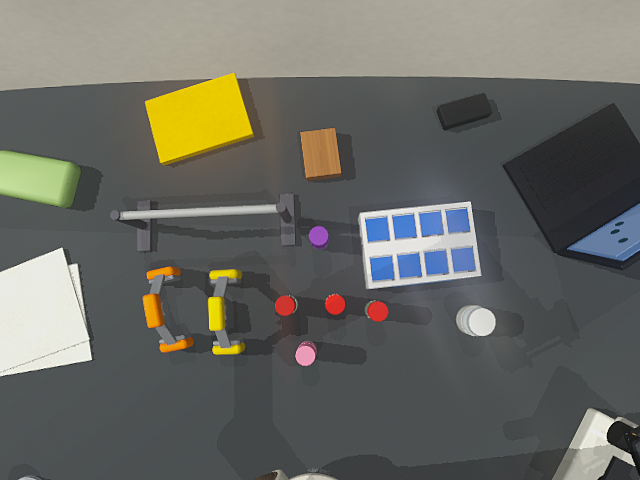

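View pics/side0.png

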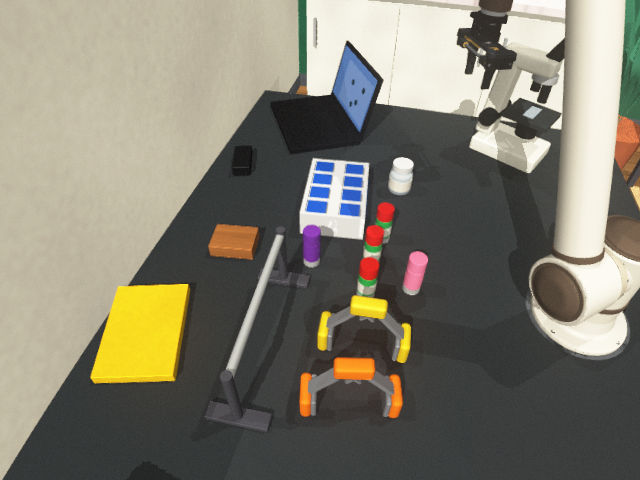

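Three green canisters with red caps are in the top view at (286,305), (335,304) and (377,310). The pink one at (306,353) and the purple one at (318,236) are look-alikes. The headsets are at (153,310) and (217,313), the block is near (420,245), and the rail bar runs from (117,215) to (283,209). I'll confirm the canisters in one crop while measuring.

```bash
cat > h.py <<'E'
from bench import sensors, imaging, robot
import cv2, numpy as np
from scipy.spatial.transform import Rotation as R
def rot(a): return R.from_euler('xyz',a,degrees=True).as_matrix()
def shot(n):
    """image, K-dict, cam position, cam rotation (world)"""
    c=imaging.get_calibration(n)
    if n=="wrist":
        s=sensors.get_state(); T=np.eye(4); T[:3,:3]=rot(s['tcp_rot']); T[:3,3]=s['eef_pos']
        T=T@c['hand_eye']; c['P'],c['M']=T[:3,3],T[:3,:3]
    else: c['P'],c['M']=c['position'],rot(c['rotation'])
    c['K']=np.array([[c['fx'],0,c['cx']],[0,c['fy'],c['cy']],[0,0,1]])
    return imaging.camera(n),c
def rays(c,px):
    u=cv2.undistortPoints(np.float64(px).reshape(-1,1,2),c['K'],np.array([c['k1'],0,0,0])).reshape(-1,2)
    return np.c_[u,np.ones(len(u))]@c['M'].T
def plane(c,px,z):
    d=rays(c,px); return c['P']+d*((z-c['P'][2])/d[:,2])[:,None]
def proj(c,X):
    return cv2.projectPoints(np.float64(X).reshape(-1,1,3),c['M'].T,-c['M'].T@c['P'],c['K'],np.array([c['k1'],0,0,0]))[0].reshape(-1,2)
def blobs(im,lo,hi,amin=60):
    hsv=cv2.cvtColor(im,cv2.COLOR_RGB2HSV); m=cv2.inRange(hsv,np.array(lo),np.array(hi))
    cs,_=cv2.findContours(m,cv2.RETR_EXTERNAL,cv2.CHAIN_APPROX_NONE)
    return [k for k in cs if cv2.contourArea(k)>=amin]
def cen(k): m=cv2.moments(k); return np.array([m['m10'],m['m01']])/m['m00']
BLUE=((105,120,60),(125,255,255)); RED=((0,180,90),(4,255,255)); YEL=((24,180,120),(30,255,255)); ORA=((8,180,120),(16,255,255))
def rel(pos,yaw,tilt=None):
    """shift/turn units from current measured pose to TCP pos, tool down with yaw"""
    s=sensors.get_state(); M=rot(s['tcp_rot']); N=rot([180,0,yaw])
    d=M.T@(np.array(pos)-s['eef_pos'])/.15
    return np.round(d,3),np.round(R.from_matrix(M.T@N).as_rotvec()/np.pi,3)
E
python3 - <<'E'
from h import *
im,c=shot("top")
cv2.imwrite("pics/crop.png",cv2.resize(im[180:390,130:500],None,fx=2,fy=2,interpolation=cv2.INTER_CUBIC)[:,:,::-1])
np.set_printoptions(precision=4,suppress=True)
for n,cl,z in [("blue",BLUE,.062),("red",RED,.096),("yel",YEL,.137),("ora",ORA,.137)]:
    for k in blobs(im,*cl,30):
        p=cen(k); print(n,p,cv2.contourArea(k),plane(c,p,z)[0], cv2.minAreaRect(k)[1:])
print("rail",plane(c,[(117,215),(283,209)],.145))
print("jar,box",plane(c,[(481,320)],.085),plane(c,[(320,153)],.032))
E
```

```text
blue [381.743  268.0444] 439.0 [ 0.5181 -0.1376  0.062 ] ((22.196741104125977, 21.644580841064453), 83.6598129272461)
blue [409.0832 265.0352] 430.5 [ 0.5236 -0.1916  0.062 ] ((22.467832565307617, 21.410518646240234), 82.40535736083984)
blue [435.9127 262.0873] 424.0 [ 0.5289 -0.245   0.062 ] ((22.03614616394043, 21.25101089477539), 83.9909896850586)
blue [462.7396 259.1708] 407.0 [ 0.5342 -0.2988  0.062 ] ((21.706079483032227, 20.837833404541016), 82.87498474121094)
blue [377.0214 228.8828] 428.0 [ 0.5957 -0.1298  0.062 ] ((22.196741104125977, 21.644580841064453), 83.6598129272461)
blue [404.134  226.0231] 426.5 [ 0.601  -0.1838  0.062 ] ((22.086307525634766, 21.534149169921875), 83.6598129272461)
blue [430.7121 223.2598] 414.5 [ 0.6062 -0.237   0.062 ] ((21.939176559448242, 20.815784454345703), 82.40535736083984)
blue [457.4164 220.1713] 413.5 [ 0.6122 -0.2911  0.062 ] ((22.203153610229492, 21.07178497314453), 81.8698959350586)
blue [616.0444 247.1515] 247.5 [ 0.5552 -0.6251  0.062 ] ((40.80992126464844, 84.90583038330078), 57.9946174621582)
red [377.7673 310.9067] 275.0 [ 0.4362 -
[... 354 characters left out ...]
(33.200477600097656, 15.12571907043457), 87.27368927001953)
yel [223.7234 273.2542] 170.5 [0.5065 0.1569 0.137 ] ((8.276337623596191, 27.254833221435547), 87.27368927001953)
yel [197.7205 117.65  ] 6008.5 [0.8024 0.2141 0.137 ] ((66.33361053466797, 98.06554412841797), 71.896240234375)
ora [188.4423 341.9583] 52.0 [0.3827 0.2201 0.137 ] ((8.356289863586426, 12.812978744506836), 68.19859313964844)
ora [158.6652 309.9915] 117.0 [0.4397 0.2766 0.137 ] ((32.697021484375, 7.9967217445373535), 81.11934661865234)
ora [175.0455 270.8674] 44.0 [0.511  0.2474 0.137 ] ((10.0, 8.0), -0.0)
rail [[0.6145 0.3597 0.145 ]
 [0.6221 0.0486 0.145 ]]
jar,box [[ 0.4158 -0.324   0.085 ]] [[ 0.7607 -0.0173  0.032 ]]
```

View pics/crop.png

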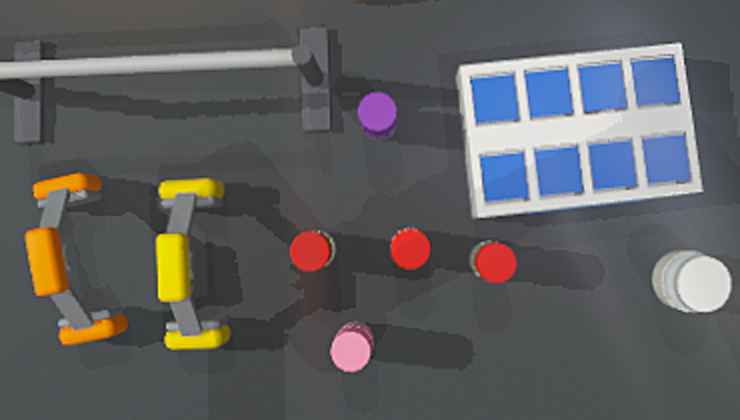

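The crop shows exactly three red-capped canisters, at crop pixels (310,251), (410,248) and (495,262). Pink (351,350) and purple (377,112) are the look-alikes. Next I go above the block.

```bash
python3 - <<'E'
from h import *
print(rel([.53,-.25,.24],-84.3))
E
```

```text
(array([-2.559,  1.213, -0.321]), array([ 0.   ,  0.   , -0.399]))
```

Call:
apply_moves:
  targets: "-0.4 0.2 -0.32 0 0 0 1;-0.8 0.4 -0.32 0 0 0 1;-0.85 0.4 -0.32 0 0 0 1;-0.85 0.4 -0.32 0 0 0 1;-0.85 0.4 -0.32 0 0 0 1"
  grip_force: 30

```text
t: 0.82
eef_pos: [0.3445, -0.4654, 0.24]
tcp_rot: [180.0, -0.0, -156.2]
force: [-0.6, 0.5, -0.8]
opening: 0.045
grasp_force: 0.0
```

Call:
apply_moves:
  targets: "-0.4 0.2 0 0 0 0 1;-0.8 0.4 0 0 0 0 1;-0.95 0.4 0 0 0 0 1;-0.95 0.4 0 0 0 0 1;-0.95 0.4 0 0 0 0 1"

```text
t: 1.45
eef_pos: [0.4501, -0.3537, 0.2399]
tcp_rot: [180.0, -0.1, -156.3]
force: [-1.0, 0.2, 0.2]
opening: 0.0015
grasp_force: 0.0
```

Call:
apply_moves:
  targets: "-0.2 0.1 0 0 0 -0.055 1;-0.4 0.2 0 0 0 -0.11 1;-0.6 0.3 0 0 0 -0.165 1;-0.76 0.4 0 0 0 -0.22 1;-0.76 0.41 0 0 0 -0.275 1"

```text
t: 2.08
eef_pos: [0.5304, -0.2507, 0.24]
tcp_rot: [180.0, -0.0, -106.4]
force: [0.5, -0.7, 0.2]
opening: 0.0005
grasp_force: 0.0
```

Call:
apply_moves:
  targets: "0 0 0 0 0 -0.055 1;0 0 0 0 0 -0.11 1;0 0 0 0 0 -0.124 1;0 0 0 0 0 -0.124 1;0 0 0 0 0 -0.124 1"

```text
t: 2.7
eef_pos: [0.5299, -0.2515, 0.2403]
tcp_rot: [180.0, 0.0, -84.5]
force: [0.2, -0.3, -0.5]
opening: 0.0005
grasp_force: 0.0
```

```bash
cat > meas.py <<'E'
from h import *
import sys
np.set_printoptions(precision=4,suppress=True)
s=sensors.get_state(); print(s['eef_pos'],s['tcp_rot'],s['force'],s['opening'],s['t'])
im,c=shot("wrist"); cv2.imwrite(f"pics/{sys.argv[1]}.png",im[:,:,::-1])
for n,cl,z in [("blue",BLUE,.062),("red",RED,.096)]:
    for k in blobs(im,*cl,300): print(n,cen(k),cv2.contourArea(k),plane(c,cen(k),z)[0])
hsv=cv2.cvtColor(im,cv2.COLOR_RGB2HSV)
E
python3 meas.py w1
```

```text
[ 0.5299 -0.2515  0.2403] [179.9865   0.0002 -84.4811] [ 0.1744 -0.3071 -0.4573] 0.0004673265416672549 2.7
blue [326.451  259.4436] 1324.5 [ 0.5245 -0.195   0.062 ]
blue [254.2187 260.9734] 1446.5 [ 0.6018 -0.1859  0.062 ]
blue [326.2342 211.8977] 1657.0 [ 0.5298 -0.2471  0.062 ]
blue [251.2617 212.3307] 1638.5 [ 0.607  -0.2393  0.062 ]
blue [247.6324 159.3896] 1885.0 [ 0.6126 -0.2928  0.062 ]
blue [326.028  158.8982] 1850.0 [ 0.5351 -0.3007  0.062 ]
```

View pics/w1.png

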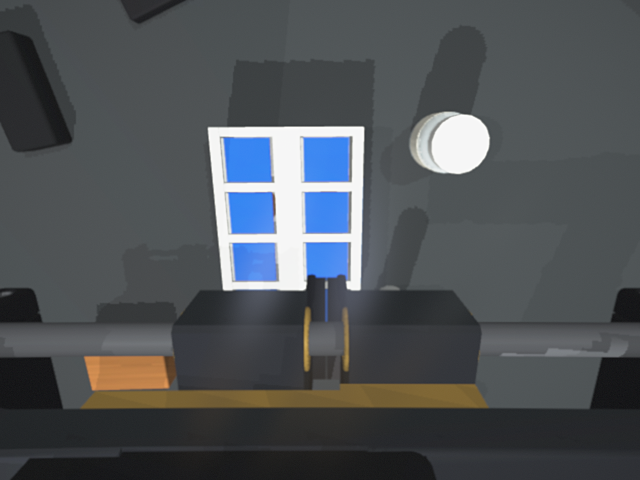

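Call:
apply_moves:
  targets: "0.2 0 0.3 0 0 0 1;0.323 0 0.6 0 0 0 1;0.323 0 0.85 0 0 0 1;0.323 0 0.97 0 0 0 1;0.323 0 0.97 0 0 0 1"

```text
t: 3.38
eef_pos: [0.5339, -0.2987, 0.0931]
tcp_rot: [179.8, 0.1, -84.4]
force: [-0.9, 0.2, 0.7]
opening: 0.0005
grasp_force: 0.0
```

Call:
apply_moves:
  targets: "0 0 0.1 0 0 0 1;0 0 0.16 0 0 0 1;0 0 0.2 0 0 0 1;0 0 0.23 0 0 0 1;0 0 0.23 0 0 0 1"

```text
t: 4.0
eef_pos: [0.5351, -0.2987, 0.0601]
tcp_rot: [180.0, 0.0, -84.3]
force: [-0.2, -0.1, 0.6]
opening: 0.0004
grasp_force: 0.0
```

Call:
apply_moves:
  targets: "0 0 -0.2 0 0 0 1;-0.36 0 -0.2 0 0 0 1;-0.36 0 -0.08 0 0 0 1;-0.36 0 -0.04 0 0 0 1;-0.36 0 -0.015 0 0 0 1"

```text
t: 4.62
eef_pos: [0.5301, -0.2454, 0.0626]
tcp_rot: [-180.0, -0.0, -84.4]
force: [-0.8, -0.2, 0.3]
opening: 0.0004
grasp_force: 0.0
```

Call:
apply_moves:
  targets: "0 0 -0.2 0 0 0 1;-0.36 0 -0.2 0 0 0 1;-0.36 0 -0.08 0 0 0 1;-0.36 0 -0.04 0 0 0 1;-0.36 0 0 0 0 0 1"

```text
t: 5.25
eef_pos: [0.525, -0.192, 0.0625]
tcp_rot: [-180.0, -0.0, -84.4]
force: [0.1, -0.1, 0.3]
opening: 0.0007
grasp_force: 0.0
```

Call:
apply_moves:
  targets: "0 0 0.04 0 0 0 1;0 0 0.08 0 0 0 1;0 0 0.12 0 0 0 1;0 0 0.16 0 0 0 1;0 0 0.16 0 0 0 1"

```text
t: 5.88
eef_pos: [0.5242, -0.1913, 0.038]
tcp_rot: [179.9, 0.0, -84.4]
force: [-0.4, -0.5, -0.2]
opening: -0.0
grasp_force: 0.0
```

Call:
apply_moves:
  targets: "0 0 -0.36 0 0 0 1;-0.36 0 -0.36 0 0 0 1;-0.36 0 -0.24 0 0 0 1;-0.36 0 -0.2 0 0 0 1;-0.36 0 -0.16 0 0 0 1"

```text
t: 6.5
eef_pos: [0.5195, -0.1379, 0.0625]
tcp_rot: [-180.0, -0.0, -84.4]
force: [0.1, 0.8, 0.4]
opening: 0.0006
grasp_force: 0.0
```

Near-row wells 0–3 all gave way freely: no force, and the tip reached depth. I'll use wells 3, 2 and 0. Next is a close look at the canisters.

Call:
apply_moves:
  targets: "0 0 -0.3 0 0 0 -0.4;0 0 -0.6 0 0 0 -0.4;-0.3 0.15 -0.9 0 0 0 -0.4;-0.6 0.3 -0.95 0 0 0 -0.4;-0.967 0.44 -0.95 0 0 0 -0.4"

```text
t: 7.12
eef_pos: [0.4395, 0.0009, 0.2066]
tcp_rot: [-179.8, 0.0, -84.5]
force: [0.5, 1.8, -0.0]
opening: 0.0426
grasp_force: 0.0
```

Call:
apply_moves:
  targets: "0 0 -0.23 0 0 0 -0.4;0 0 -0.23 0 0 0 -0.4;0 0 -0.23 0 0 0 -0.4;0 0 -0.23 0 0 0 -0.4;0 0 -0.23 0 0 0 -0.4"

```text
t: 7.75
eef_pos: [0.4391, -0.0002, 0.2389]
tcp_rot: [179.9, -0.0, -84.4]
force: [0.1, 0.9, -0.5]
opening: 0.0606
grasp_force: 0.0
```

```bash
python3 meas.py w2; python3 - <<'E'
from h import *
im=cv2.imread("pics/w2.png")[:,:,::-1].copy()
for k in blobs(im,*RED,300): print(cv2.boundingRect(k),cv2.minEnclosingCircle(k))
E
```

```text
[ 0.4391 -0.0002  0.2389] [179.9089  -0.02   -84.4203] [ 0.0584  0.8518 -0.4705] 0.06058885845758036 7.75
red [312.9451 258.9994] 1166.5 [0.448 0.044 0.096]
red [319.6314 164.531 ] 1260.5 [ 0.4499 -0.0469  0.096 ]
red [344.0293  70.3335] 1640.5 [ 0.4366 -0.1263  0.096 ]
(294, 239, 38, 41) ((313.0581359863281, 258.8255920410156), 20.432331085205078)
(299, 144, 42, 42) ((319.7677307128906, 164.47637939453125), 20.820220947265625)
(323, 46, 44, 50) ((342.70849609375, 70.2066421508789), 25.010988235473633)
```

View pics/w2.png

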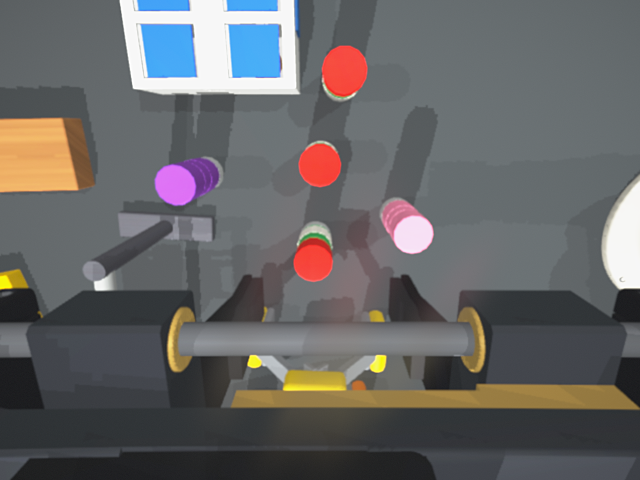

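Canister caps in the wrist view are at (313,259), (320,164) and (344,70), in the red and white-banded green style. The pink (410,225) and purple (178,184) look-alikes are well clear. I'll grasp the one nearest the block first.

Call:
apply_moves:
  targets: "0.3 0.05 0 0 0 0 -0.4;0.6 0.099 0 0 0 0 -0.4;0.841 0.099 0.2 0 0 0 -0.4;0.841 0.099 0.5 0 0 0 -0.4;0.841 0.099 0.66 0 0 0 -0.4"

```text
t: 8.43
eef_pos: [0.4353, -0.1275, 0.1381]
tcp_rot: [179.8, 0.0, -84.5]
force: [0.4, -0.0, 0.8]
opening: 0.0613
grasp_force: 0.0
```

Call:
apply_moves:
  targets: "0 0 0 0 0 0 -0.4;0 0 0.1 0 0 0 -0.4;0 0 0.25 0 0 0 -0.4;0 0 0.41 0 0 0 -0.4;0 0 0.41 0 0 0 -0.4"

```text
t: 9.05
eef_pos: [0.4367, -0.1267, 0.079]
tcp_rot: [179.9, -0.0, -84.3]
force: [0.7, -0.2, 0.4]
opening: 0.061
grasp_force: 0.0
```

Call:
apply_moves:
  targets: "0 0 0 0 0 0 1;0 0 0 0 0 0 1;0 0 0 0 0 0 1;0 0 0 0 0 0 1;0 0 0 0 0 0 1"
  grip_force: 35

```text
t: 9.68
eef_pos: [0.437, -0.1267, 0.0792]
tcp_rot: [-180.0, -0.0, -84.4]
force: [-0.9, 0.5, -0.6]
opening: 0.019
grasp_force: 0.0
```

```bash
python3 meas.py w3; python3 - <<'E'
from h import *
im,c=shot("top")
for k in blobs(im,*RED,30): print(cen(k),cv2.contourArea(k),plane(c,cen(k),.096)[0])
im,c=shot("side"); cv2.imwrite("pics/s3.png",im[120:320,250:480,::-1].repeat(3,0).repeat(3,1))
E
```

```text
[ 0.437  -0.1267  0.0792] [-179.9932   -0.001   -84.3573] [-0.8691  0.4518 -0.6057] 0.018996265343867943 9.675
blue [192.2866 229.3704] 5225.0 [ 0.5186 -0.1404  0.062 ]
blue [ 59.7881 229.783 ] 5451.0 [ 0.5956 -0.1326  0.062 ]
blue [181.4667 135.0464] 6546.0 [ 0.5241 -0.1939  0.062 ]
blue [ 41.0762 136.2829] 6461.5 [ 0.5998 -0.1854  0.062 ]
blue [256.7099  90.6229] 2060.5 [ 0.484  -0.2207  0.062 ]
blue [169.9375  36.0678] 6378.0 [ 0.529  -0.2421  0.062 ]
blue [30.8374 37.3957] 4420.5 [ 0.5985 -0.2339  0.062 ]
red [327.1027 275.458 ] 3423.5 [ 0.4379 -0.133   0.096 ]
```

View pics/s3.png

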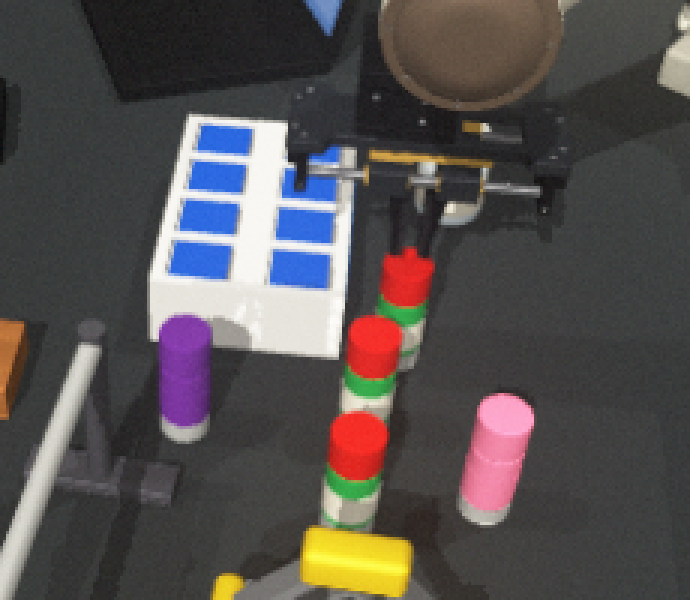

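View pics/w3.png

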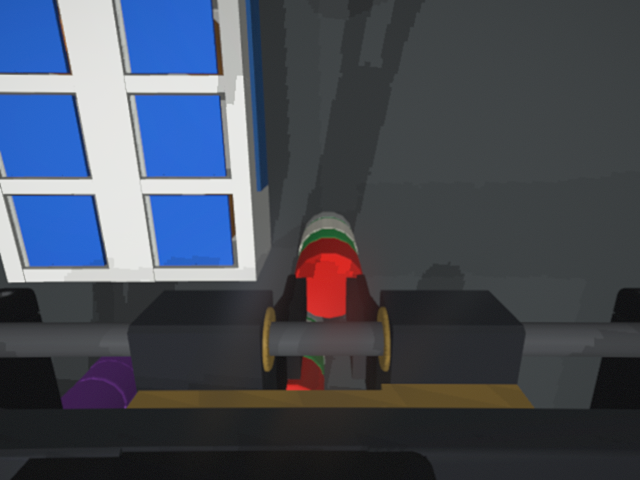

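```bash
python3 - <<'E'
from h import *
np.set_printoptions(precision=4,suppress=True)
c=imaging.get_calibration("wrist"); H=c['hand_eye']
c['P'],c['M']=H[:3,3],H[:3,:3]; c['K']=np.array([[c['fx'],0,c['cx']],[0,c['fy'],c['cy']],[0,0,1]])
for z in (.008,-.011,-.03): print(z,proj(c,[[x,y,z] for x in (-.0095,0,.0095) for y in (0,.0095)]).tolist())
print(rays(c,[[306,277],[347,277]]),c['P'])
s=sensors.get_state();print(s['t'],s['opening'],s['grasp_force'],s['force'])
E
```

```text
0.008 [[327.40180071177963, 283.97658581710726], [343.4126351203525, 283.9616068622804], [327.4094195066995, 269.0342156570738], [343.6197906265379, 269.0190449637816], [327.4173197202321, 253.7157882647441], [343.8332521699581, 253.70040296536112]]
-0.011 [[327.5746384438095, 298.33449567425276], [345.0569381554789, 298.3184147967191], [327.58522533558147, 282.19312633122837], [345.30466534177253, 282.17676713961396], [327.5962201551784, 265.6099448277509], [345.56058676120074, 265.5932724837193]]
-0.03 [[327.782588752123, 315.60405529404176], [347.03557360044397, 315.586876717766], [327.7972324493256, 298.0570618638642], [347.33673605009034, 298.03948100055817], [327.812474758505, 279.98362503294885], [347.64880615650037, 279.9655876509037]]
[[-0.392  -0.0538  0.9268]
 [-0.3921  0.0584  0.9267]] [ 0.0795 -0.001  -0.1918]
9.825 0.006634947329530809 0.0 [ 0.0485  0.4931 -0.1677]
```

The fingers shut with no resistance while they appear above the cap in the wrist view. Fingertip edges at (306,277)/(347,277), about 41 px apart at 19 mm opening, put the tips about 30 mm behind where the stated TCP has them. So the earlier probes probably never touched a flap. I'll find the real tip height by touching this cap gently.

Call:
apply_moves:
  targets: "0 0 0 0 0 0 1;0 0 0.012 0 0 0 1;0 0 0.024 0 0 0 1;0 0 0.036 0 0 0 1;0 0 0.036 0 0 0 1"

```text
t: 10.45
eef_pos: [0.4368, -0.1267, 0.0735]
tcp_rot: [180.0, 0.0, -84.4]
force: [-0.3, 0.1, 0.8]
opening: 0.0004
grasp_force: 0.0
```

Call:
apply_moves:
  targets: "0 0 0.005 0 0 0 1;0 0 0.01 0 0 0 1;0 0 0.015 0 0 0 1;0 0 0.02 0 0 0 1;0 0 0.02 0 0 0 1"

```text
t: 11.08
eef_pos: [0.4369, -0.1267, 0.0706]
tcp_rot: [180.0, 0.0, -84.4]
force: [0.1, 0.7, 0.2]
opening: 0.0005
grasp_force: 0.0
```

Call:
apply_moves:
  targets: "0 0 0.005 0 0 0 1;0 0 0.01 0 0 0 1;0 0 0.015 0 0 0 1;0 0 0.02 0 0 0 1;0 0 0.02 0 0 0 1"

```text
t: 11.7
eef_pos: [0.4369, -0.1267, 0.0676]
tcp_rot: [180.0, 0.0, -84.4]
force: [0.9, 0.5, 0.2]
opening: 0.0003
grasp_force: 0.0
```

Call:
apply_moves:
  targets: "0 0 0.005 0 0 0 1;0 0 0.01 0 0 0 1;0 0 0.015 0 0 0 1;0 0 0.02 0 0 0 1;0 0 0.02 0 0 0 1"

```text
t: 12.32
eef_pos: [0.4381, -0.127, 0.0663]
tcp_rot: [-179.9, -0.1, -84.3]
force: [-1.3, 0.9, 9.5]
opening: 0.0006
grasp_force: 4.9
```

Contact came at TCP z ≈ 0.0665 on the 0.096 cap, so the tips are really 29.5 mm above the reported TCP. I'll use that from here and regrasp deeper.

Call:
apply_moves:
  targets: "0 0 -0.04 0 0 0 -0.4;0 0 -0.08 0 0 0 -0.4;0 0 -0.08 0 0 0 -0.4;0 0 -0.08 0 0 0 -0.4;0 0 -0.08 0 0 0 -0.4"

```text
t: 12.95
eef_pos: [0.4367, -0.1267, 0.0765]
tcp_rot: [180.0, 0.0, -84.4]
force: [-0.2, -0.1, -0.4]
opening: 0.0424
grasp_force: 0.0
```

Call:
apply_moves:
  targets: "0 0 0 0 0 0 -0.4;0 0 0 0 0 0 -0.4;0 0 0.07 0 0 0 -0.4;0 0 0.14 0 0 0 -0.4;0 0 0.214 0 0 0 -0.4"

```text
t: 13.58
eef_pos: [0.4366, -0.1267, 0.0435]
tcp_rot: [180.0, 0.0, -84.4]
force: [0.0, -1.1, -0.1]
opening: 0.0609
grasp_force: 0.0
```

Call:
apply_moves:
  targets: "0 0 0 0 0 0 1;0 0 0 0 0 0 1;0 0 0 0 0 0 1;0 0 0 0 0 0 1;0 0 0 0 0 0 1"
  grip_force: 35

```text
t: 14.2
eef_pos: [0.437, -0.1267, 0.0449]
tcp_rot: [-180.0, -0.0, -84.4]
force: [-0.5, -0.4, 0.8]
opening: 0.0371
grasp_force: 35.0
```

Call:
apply_moves:
  targets: "0 0 -0.2 0 0 0 1;0 0 -0.4 0 0 0 1;0 0 -0.6 0 0 0 1;0.07 -0.25 -0.6 0 0 0 1;0.139 -0.518 -0.6 0 0 0 1"

```text
t: 14.82
eef_pos: [0.517, -0.1398, 0.1351]
tcp_rot: [-179.9, 0.0, -84.4]
force: [-0.3, 0.5, -2.4]
opening: 0.0375
grasp_force: 35.0
```

Call:
apply_moves:
  targets: "0 0 0 0 0 0 1;0 0 0.1 0 0 0 1;0 0 0.17 0 0 0 1;0 0 0.22 0 0 0 1;0 0 0.267 0 0 0 1"

```text
t: 15.45
eef_pos: [0.5163, -0.1428, 0.1034]
tcp_rot: [180.0, -0.5, -84.0]
force: [-18.6, -0.3, 58.9]
opening: 0.0373
grasp_force: 35.3
```

Call:
apply_moves:
  targets: "0 0 -0.2 0 0 0 1;0.36 0 -0.25 0 0 0 1;0.36 0 -0.15 0 0 0 1;0.36 0 -0.1 0 0 0 1;0.36 0 -0.06 0 0 0 1"

```text
t: 16.08
eef_pos: [0.5207, -0.1941, 0.1041]
tcp_rot: [179.8, -0.1, -84.2]
force: [-5.9, -3.7, 17.8]
opening: 0.037
grasp_force: 35.1
```

Call:
apply_moves:
  targets: "0 0 0.01 0 0 0 1;0 0 0.02 0 0 0 1;0 0 0.03 0 0 0 1;0 0 0.03 0 0 0 1;0 0 0.03 0 0 0 1"

```text
t: 16.7
eef_pos: [0.5218, -0.1934, 0.099]
tcp_rot: [-180.0, 0.0, -84.4]
force: [0.9, -0.2, -0.2]
opening: 0.0375
grasp_force: 34.9
```

Call:
apply_moves:
  targets: "0 0 0.06 0 0 0 1;0 0 0.12 0 0 0 1;0 0 0.18 0 0 0 1;0 0 0.24 0 0 0 1;0 0 0.24 0 0 0 1"

```text
t: 17.32
eef_pos: [0.5206, -0.1934, 0.0616]
tcp_rot: [179.8, 0.0, -84.4]
force: [-1.1, -0.8, -1.9]
opening: 0.0373
grasp_force: 35.0
```

Call:
apply_moves:
  targets: "0 0 0.02 0 0 0 1;0 0 0.04 0 0 0 1;0 0 0.05 0 0 0 1;0 0 0.06 0 0 0 1;0 0 0.06 0 0 0 1"

```text
t: 17.95
eef_pos: [0.5216, -0.1935, 0.054]
tcp_rot: [180.0, 0.0, -84.4]
force: [-0.8, 0.7, -2.0]
opening: 0.0373
grasp_force: 35.0
```

Call:
apply_moves:
  targets: "0 0 0.008 0 0 0 1;0 0 0.016 0 0 0 1;0 0 0.024 0 0 0 1;0 0 0.032 0 0 0 1;0 0 0.032 0 0 0 1"

```text
t: 18.58
eef_pos: [0.5217, -0.1936, 0.0497]
tcp_rot: [-180.0, -0.0, -84.3]
force: [-1.7, 0.1, 3.2]
opening: 0.0374
grasp_force: 35.0
```

Call:
apply_moves:
  targets: "0 0 0 0 0 0 -0.4;0 0 0 0 0 0 -0.4;0 0 0 0 0 0 -0.4;0 0 0 0 0 0 -0.4;0 0 -0.2 0 0 0 -0.4"

```text
t: 19.2
eef_pos: [0.5197, -0.1933, 0.0773]
tcp_rot: [179.7, 0.1, -84.4]
force: [0.5, -0.2, -0.2]
opening: 0.0604
grasp_force: 0.0
```

Call:
apply_moves:
  targets: "0 0 -0.2 0 0 0 -0.4;0 0 -0.37 0 0 0 -0.4;-0.2 0.1 -0.37 0 0 0 -0.4;-0.4 0.2 -0.37 0 0 0 -0.4;-0.7 0.381 -0.37 0 0 0 -0.4"

```text
t: 19.82
eef_pos: [0.4546, -0.0941, 0.1347]
tcp_rot: [-179.9, -0.0, -84.4]
force: [0.8, 0.7, 0.8]
opening: 0.0611
grasp_force: 0.0
```

Call:
apply_moves:
  targets: "-0.2 0 0 0 0 0 -0.4;-0.319 0 0 0 0 0 -0.4;-0.319 0 0 0 0 0 -0.4;-0.319 0 0 0 0 0 -0.4;-0.319 0 0 0 0 0 -0.4"

```text
t: 20.45
eef_pos: [0.4497, -0.0476, 0.1346]
tcp_rot: [180.0, -0.0, -84.4]
force: [0.9, -0.1, 0.0]
opening: 0.0607
grasp_force: 0.0
```

```bash
python3 meas.py w4; python3 - <<'E'
from h import *
im=cv2.imread("pics/w4.png")[:,:,::-1].copy()
for k in blobs(im,*RED,300): print(cv2.boundingRect(k))
im,c=shot("side"); 
for k in blobs(im,*RED,60): print('side',cen(k),plane(c,cen(k),.09)[0])
E
```

```text
[ 0.4497 -0.0476  0.1346] [179.9818  -0.004  -84.4148] [ 0.9048 -0.144   0.042 ] 0.06066405582654527 20.45
blue [238.8069  97.7287] 4384.5 [ 0.5187 -0.14    0.062 ]
blue [123.2457  97.7979] 4503.5 [ 0.5959 -0.1321  0.062 ]
blue [295.6621  35.5352] 331.0 [ 0.4831 -0.1812  0.062 ]
blue [111.048   22.6839] 3213.0 [ 0.6005 -0.1764  0.062 ]
red [316.4856 372.4158] 1451.0 [0.4484 0.0465 0.096 ]
red [326.2312 248.8878] 2526.5 [ 0.4506 -0.0498  0.096 ]
red [230.486   17.0728] 2249.5 [ 0.5166 -0.1796  0.096 ]
(292, 356, 50, 34)
(299, 219, 56, 60)
(190, 0, 74, 43)
side [368.77727501 268.07692308] [0.44868902 0.05675881 0.09      ]
side [374.27014493 234.93449275] [ 0.4511158  -0.03760219  0.09      ]
side [351.86864407 189.90254237] [ 0.52323612 -0.1751937   0.09      ]
```

View pics/w4.png

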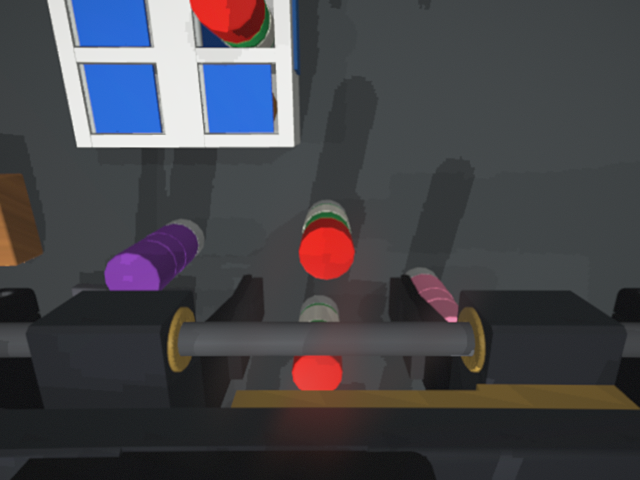

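The wrist view shows one canister down in well2 (230,17), canister B at (326,249) and C at (317,372). Brown slivers beside some flaps may hint at jars, so I'll count those pixels per well as a cue only.

```bash
python3 - <<'E'
from h import *
O=np.array([.5657,-.2163]);a=np.radians(5.7);ex=np.array([np.cos(a),np.sin(a)]);ey=np.array([-ex[1],ex[0]])
poses={"w1":([.5299,-.2515,.2403],[179.9865,0,-84.48]),"w3":([.437,-.1267,.0792],[180,0,-84.357]),"w4":([.4497,-.0476,.1346],[180,0,-84.41])}
c=imaging.get_calibration("wrist");K=np.array([[c['fx'],0,c['cx']],[0,c['fy'],c['cy']],[0,0,1]])
for n,(p,r) in poses.items():
    T=np.eye(4);T[:3,:3]=rot(r);T[:3,3]=p;T=T@c['hand_eye'];d=dict(c,K=K,P=T[:3,3],M=T[:3,:3])
    hsv=cv2.cvtColor(cv2.imread(f"pics/{n}.png"),cv2.COLOR_BGR2HSV)
    m=cv2.inRange(hsv,np.array((2,80,40)),np.array((20,255,255)))
    for i in range(8):
        w=O+ex*(-.039 if i<4 else .039)+ey*(-.081+.054*(i%4))
        q=[[*(w+ex*sx*.027+ey*sy*.024),.062] for sx,sy in((-1,-1),(1,-1),(1,1),(-1,1))]
        k=np.zeros(m.shape,np.uint8);cv2.fillConvexPoly(k,proj(d,q).astype(int),255)
        ys,xs=np.where(k&m>0); print(n,i,(k>0).sum(),len(xs),(int(xs.mean()),int(ys.mean())) if len(xs) else '')
E
```

```text
w1 0 2804 0 
w1 1 2488 0 
w1 2 2194 0 
w1 3 1960 144 (317, 317)
w1 4 2779 0 
w1 5 2461 12 (274, 203)
w1 6 2190 0 
w1 7 1957 0 
w3 0 0 0 
w3 1 8301 200 (218, 48)
w3 2 9145 0 
w3 3 7308 114 (231, 214)
w3 4 0 0 
w3 5 5253 60 (63, 42)
w3 6 8090 0 
w3 7 7522 0 
w4 0 0 0 
w4 1 0 0 
w4 2 4226 201 (239, 24)
w4 3 6199 41 (274, 107)
w4 4 0 0 
w4 5 0 0 
w4 6 4249 0 
w4 7 6350 0
```

Call:
apply_moves:
  targets: "0 -0.006 0.2 0 0 0 -0.4;0 -0.006 0.4 0 0 0 -0.4;0 -0.006 0.5 0 0 0 -0.4;0 -0.006 0.6 0 0 0 -0.4;0 -0.006 0.6 0 0 0 -0.4"

```text
t: 21.18
eef_pos: [0.4498, -0.0475, 0.0438]
tcp_rot: [179.8, -0.0, -84.4]
force: [-0.3, -0.3, -0.3]
opening: 0.061
grasp_force: 0.0
```

Call:
apply_moves:
  targets: "0 0 0 0 0 0 1;0 0 0 0 0 0 1;0 0 0 0 0 0 1;0 0 0 0 0 0 1;0 0 0 0 0 0 1"
  grip_force: 35

```text
t: 21.8
eef_pos: [0.4507, -0.047, 0.0452]
tcp_rot: [-180.0, -0.0, -84.3]
force: [-0.7, 0.1, 4.3]
opening: 0.0367
grasp_force: 35.0
```

Call:
apply_moves:
  targets: "0 0 -0.3 0 0 0 1;0.1 -0.1 -0.6 0 0 0 1;0.3 -0.4 -0.6 0 0 0 1;0.5 -0.7 -0.6 0 0 0 1;0.657 -0.895 -0.6 0 0 0 1"

```text
t: 22.42
eef_pos: [0.5954, -0.1327, 0.1337]
tcp_rot: [180.0, 0.0, -84.4]
force: [-0.1, 0.9, -1.8]
opening: 0.0371
grasp_force: 35.0
```

Call:
apply_moves:
  targets: "0 0 0 0 0 0 1;0 0 0.08 0 0 0 1;0 0 0.13 0 0 0 1;0 0 0.17 0 0 0 1;0 0 0.2 0 0 0 1"

```text
t: 23.05
eef_pos: [0.5932, -0.1315, 0.1046]
tcp_rot: [179.9, 0.0, -84.3]
force: [-1.0, 0.1, -0.7]
opening: 0.0373
grasp_force: 35.0
```

Call:
apply_moves:
  targets: "0 0 0.01 0 0 0 1;0 0 0.02 0 0 0 1;0 0 0.03 0 0 0 1;0 0 0.04 0 0 0 1;0 0 0.04 0 0 0 1"

```text
t: 23.68
eef_pos: [0.5941, -0.132, 0.0989]
tcp_rot: [-180.0, -0.0, -84.4]
force: [-0.7, 0.6, 0.1]
opening: 0.0374
grasp_force: 35.0
```

Well 7 gives way. I'll take the canister down to the floor.

Call:
apply_moves:
  targets: "0 0 0.06 0 0 0 1;0 0 0.12 0 0 0 1;0 0 0.18 0 0 0 1;0 0 0.24 0 0 0 1;0 0 0.28 0 0 0 1"

```text
t: 24.3
eef_pos: [0.5936, -0.1318, 0.0556]
tcp_rot: [179.9, 0.0, -84.4]
force: [-0.4, -0.6, -1.3]
opening: 0.0374
grasp_force: 35.0
```

Call:
apply_moves:
  targets: "0 0 0.015 0 0 0 1;0 0 0.025 0 0 0 1;0 0 0.035 0 0 0 1;0 0 0.045 0 0 0 1;0 0 0.05 0 0 0 1"

```text
t: 24.92
eef_pos: [0.5943, -0.1322, 0.0512]
tcp_rot: [-179.9, -0.1, -84.3]
force: [-3.6, 0.9, 9.0]
opening: 0.0374
grasp_force: 35.0
```

Call:
apply_moves:
  targets: "0 0 0 0 0 0 -0.4;0 0 0 0 0 0 -0.4;0 0 0 0 0 0 -0.4;0 0 0 0 0 0 -0.4;0 0 -0.2 0 0 0 -0.4"

```text
t: 25.55
eef_pos: [0.5918, -0.1317, 0.0769]
tcp_rot: [179.6, 0.1, -84.4]
force: [0.1, -0.3, -0.4]
opening: 0.0609
grasp_force: 0.0
```

Call:
apply_moves:
  targets: "0 0 -0.2 0 0 0 -0.4;0 0 -0.37 0 0 0 -0.4;-0.2 0.3 -0.37 0 0 0 -0.4;-0.4 0.6 -0.37 0 0 0 -0.4;-0.7 0.85 -0.37 0 0 0 -0.4"

```text
t: 26.18
eef_pos: [0.4552, -0.0397, 0.1346]
tcp_rot: [-180.0, 0.0, -84.5]
force: [1.2, 0.8, -0.5]
opening: 0.0613
grasp_force: 0.0
```

Call:
apply_moves:
  targets: "-0.3 0 0 0 0 0 -0.4;-0.58 0 0 0 0 0 -0.4;-0.58 0 0 0 0 0 -0.4;-0.58 0 0 0 0 0 -0.4;-0.58 0 0 0 0 0 -0.4"

```text
t: 26.8
eef_pos: [0.4481, 0.0459, 0.1346]
tcp_rot: [180.0, -0.0, -84.4]
force: [0.1, 0.6, 0.4]
opening: 0.0609
grasp_force: 0.0
```

```bash
python3 meas.py w5; python3 - <<'E'
from h import *
im=cv2.imread("pics/w5.png")[:,:,::-1].copy()
for k in blobs(im,*RED,300): print(cv2.boundingRect(k))
im,c=shot("side"); 
for k in blobs(im,*RED,60): print('side',cen(k),plane(c,cen(k),.09)[0])
E
```

```text
[0.4481 0.0459 0.1346] [179.9784  -0.0083 -84.4342] [0.1426 0.6053 0.4447] 0.06088724702397584 26.8
red [327.0512 249.261 ] 2400.0 [0.4484 0.044  0.096 ]
(300, 220, 55, 60)
side [368.78138848 267.75529296] [0.44880501 0.05593141 0.09      ]
side [315.91205212 198.33984799] [ 0.59789372 -0.124449    0.09      ]
```

Call:
apply_moves:
  targets: "0 0 0.2 0 0 0 -0.4;0 0 0.4 0 0 0 -0.4;0 0 0.5 0 0 0 -0.4;0 0 0.6 0 0 0 -0.4;0 0 0.6 0 0 0 -0.4"

```text
t: 27.52
eef_pos: [0.4474, 0.0457, 0.0438]
tcp_rot: [179.8, -0.1, -84.4]
force: [0.1, -0.4, 0.2]
opening: 0.0608
grasp_force: 0.0
```

Call:
apply_moves:
  targets: "0 0 0 0 0 0 1;0 0 0 0 0 0 1;0 0 0 0 0 0 1;0 0 0 0 0 0 1;0 0 0 0 0 0 1"
  grip_force: 35

```text
t: 28.15
eef_pos: [0.4483, 0.0467, 0.0452]
tcp_rot: [-180.0, 0.0, -84.3]
force: [-1.8, -0.4, 4.3]
opening: 0.037
grasp_force: 35.0
```

Call:
apply_moves:
  targets: "0 0 -0.3 0 0 0 1;0 0 -0.6 0 0 0 1;0.2 -0.15 -0.8 0 0 0 1;0.5 -0.45 -0.85 0 0 0 1;0.8 -0.853 -0.85 0 0 0 1"

```text
t: 28.78
eef_pos: [0.5763, -0.0536, 0.1732]
tcp_rot: [-179.9, 0.0, -84.3]
force: [0.8, 1.5, -1.1]
opening: 0.0371
grasp_force: 35.0
```

Call:
apply_moves:
  targets: "0.3 0 0 0 0 0 1;0.6 0 0 0 0 0 1;0.836 0 0 0 0 0 1;0.836 0 0.1 0 0 0 1;0.836 0 0.2 0 0 0 1"

```text
t: 29.4
eef_pos: [0.5864, -0.1771, 0.1403]
tcp_rot: [179.9, 0.1, -84.4]
force: [0.3, 0.2, -1.3]
opening: 0.0372
grasp_force: 35.0
```

```bash
python3 - <<'E'
from h import *
s=sensors.get_state();print(s['eef_pos'],s['opening'],s['grasp_force'],rel([.5994,-.1858,.115],-84.4))
E
```

```text
[ 0.58644747 -0.17706907  0.14031914] 0.03715480150227083 34.981563091278076 (array([ 0.067, -0.081,  0.169]), array([0.001, 0.   , 0.   ]))
```

Call:
apply_moves:
  targets: "0.06 -0.08 0 0 0 0 1;0.06 -0.08 0.05 0 0 0 1;0.06 -0.08 0.1 0 0 0 1;0.06 -0.08 0.15 0 0 0 1;0.06 -0.08 0.15 0 0 0 1"

```text
t: 30.02
eef_pos: [0.5993, -0.1849, 0.1187]
tcp_rot: [179.9, 0.0, -84.3]
force: [-0.3, -0.4, -1.7]
opening: 0.0375
grasp_force: 35.0
```

```bash
python3 - <<'E'
from h import *
s=sensors.get_state();print(s['eef_pos'],s['opening'],s['grasp_force'],rel([.5994,-.1858,.099],-84.4))
E
```

```text
[ 0.59926983 -0.18486949  0.11874302] 0.037521386617437216 34.98055458068848 (array([ 0.006, -0.001,  0.132]), array([0.001, 0.   , 0.   ]))
```

Call:
apply_moves:
  targets: "0.004 0 0.05 0 0 0 1;0.004 0 0.08 0 0 0 1;0.004 0 0.1 0 0 0 1;0.004 0 0.115 0 0 0 1;0.004 0 0.13 0 0 0 1"

```text
t: 30.65
eef_pos: [0.6007, -0.186, 0.1007]
tcp_rot: [-179.9, -0.0, -84.3]
force: [0.2, -0.8, 1.5]
opening: 0.0373
grasp_force: 35.0
```

Call:
apply_moves:
  targets: "0 0 0.01 0 0 0 1;0 0 0.02 0 0 0 1;0 0 0.04 0 0 0 1;0 0 0.06 0 0 0 1;0 0 0.06 0 0 0 1"

```text
t: 31.28
eef_pos: [0.5994, -0.1858, 0.0904]
tcp_rot: [179.9, 0.0, -84.4]
force: [0.2, -0.3, -1.4]
opening: 0.0371
grasp_force: 35.0
```

Call:
apply_moves:
  targets: "0 0 0.06 0 0 0 1;0 0 0.12 0 0 0 1;0 0 0.18 0 0 0 1;0 0 0.22 0 0 0 1;0 0 0.22 0 0 0 1"

```text
t: 31.9
eef_pos: [0.5995, -0.1857, 0.0572]
tcp_rot: [179.9, 0.0, -84.4]
force: [-1.3, 1.0, -2.1]
opening: 0.0375
grasp_force: 35.0
```

Call:
apply_moves:
  targets: "0 0 0.01 0 0 0 1;0 0 0.02 0 0 0 1;0 0 0.03 0 0 0 1;0 0 0.04 0 0 0 1;0 0 0.045 0 0 0 1"

```text
t: 32.52
eef_pos: [0.6002, -0.1859, 0.0514]
tcp_rot: [-180.0, 0.0, -84.4]
force: [-0.4, -0.4, -0.8]
opening: 0.0368
grasp_force: 35.0
```

Call:
apply_moves:
  targets: "0 0 0 0 0 0 -0.4;0 0 0 0 0 0 -0.4;0 0 0 0 0 0 -0.4;0 0 0 0 0 0 -0.4;0 0 -0.2 0 0 0 -0.4"

```text
t: 33.15
eef_pos: [0.5981, -0.1855, 0.0793]
tcp_rot: [179.7, 0.1, -84.4]
force: [-0.2, 0.1, -0.0]
opening: 0.0607
grasp_force: 0.0
```

Call:
apply_moves:
  targets: "0 0 -0.3 0 0 0 -0.4;0 0 -0.6 0 0 0 -0.4;-0.2 0.1 -0.8 0 0 0 -0.4;-0.5 0.2 -0.95 0 0 0 -0.4;-0.89 0.29 -0.95 0 0 0 -0.4"

```text
t: 33.78
eef_pos: [0.5445, -0.0566, 0.2264]
tcp_rot: [-179.7, -0.0, -84.5]
force: [0.9, 0.8, -0.7]
opening: 0.0611
grasp_force: 0.0
```

Call:
apply_moves:
  targets: "-0.3 0.1 -0.1 0 0 0 -0.4;-0.6 0.2 -0.18 0 0 0 -0.4;-0.89 0.29 -0.18 0 0 0 -0.4;-0.89 0.29 -0.18 0 0 0 -0.4;-0.89 0.29 -0.18 0 0 0 -0.4"

```text
t: 34.4
eef_pos: [0.4874, 0.0713, 0.2511]
tcp_rot: [-180.0, -0.0, -84.3]
force: [1.1, -0.8, -0.2]
opening: 0.0608
grasp_force: 0.0
```

Call:
apply_moves:
  targets: "-0.3 0.1 0 0 0 -0.05 -0.4;-0.6 0.2 0 0 0 -0.1 -0.4;-0.89 0.29 0 0 0 -0.15 -0.4;-0.89 0.29 0 0 0 -0.2 -0.4;-0.89 0.29 0 0 0 -0.25 -0.4"

```text
t: 35.02
eef_pos: [0.4313, 0.1995, 0.2507]
tcp_rot: [180.0, -0.0, -39.1]
force: [0.4, -0.4, 0.4]
opening: 0.0605
grasp_force: 0.0
```

Call:
apply_moves:
  targets: "0 0 0 0 0 -0.055 -0.4;0 0 0 0 0 -0.11 -0.4;0 0 0 0 0 -0.165 -0.4;0 0 0 0 0 -0.219 -0.4;0 0 0 0 0 -0.219 -0.4"

```text
t: 35.65
eef_pos: [0.4315, 0.199, 0.2507]
tcp_rot: [180.0, 0.0, -0.2]
force: [1.0, 0.2, -0.8]
opening: 0.061
grasp_force: 0.0
```

```bash
cat > hs.py <<'E'
from h import *
import sys
np.set_printoptions(precision=4,suppress=True)
s=sensors.get_state(); print(s['eef_pos'],s['tcp_rot'],s['joints'][5],s['t'],s['opening'])
YL=((22,150,60),(32,255,255)); OL=((5,150,60),(19,255,255))
for v in sys.argv[2:]:
    im,c=shot(v); cv2.imwrite(f"pics/{sys.argv[1]}_{v}.png",im[:,:,::-1])
    for n,cl in (("red",RED),("yel",YL),("ora",OL)):
        for k in blobs(im,*cl,120):
            if cv2.contourArea(k)>9000: continue
            p=cv2.boxPoints(cv2.minAreaRect(k)); q=plane(c,p,.137)[:,:2]
            e=max((q[1]-q[0],q[2]-q[1]),key=np.linalg.norm)
            h=.102 if n=="red" else .137
            print(v,n,cen(k),cv2.contourArea(k),plane(c,cen(k),h)[0],"axis deg",np.degrees(np.arctan2(e[1],e[0])),np.linalg.norm(q[1]-q[0]),np.linalg.norm(q[2]-q[1]))
E
python3 hs.py a wrist top side
```

```text
[0.4315 0.199  0.2507] [179.9756   0.0188  -0.1681] 45.42316402487742 35.65 0.06095269248898799
wrist yel [351.6785 265.4548] 536.5 [0.3922 0.1749 0.137 ] axis deg -91.4755678409547 0.015189390828771042 0.04451354947971192
wrist yel [355.07   215.5335] 1984.5 [0.438  0.1727 0.137 ] axis deg -175.6649973140051 0.025430276419232446 0.06218806048556622
wrist yel [346.944  127.9016] 824.5 [0.51   0.1807 0.137 ] axis deg -87.21600798725503 0.04467776445134219 0.014336582068471406
wrist ora [298.6497 273.9312] 579.0 [0.3843 0.2225 0.137 ] axis deg -64.61809728080108 0.049292953067556475 0.020680388998270252
wrist ora [268.5594 230.5193] 2086.0 [0.425  0.2476 0.137 ] axis deg -166.88530897866153 0.028104466207210577 0.06240204527664084
wrist ora [261.8941 143.2793] 858.0 [0.4983 0.2494 0.137 ] axis deg -76.74910649839924 0.04785273181424482 0.0144345596369065
top red [375.8088 225.9962] 132.5 [ 0.5958 -0.1233  0.102 ] axis deg -38.41336173383372 0.0339432806415373 0.027424635596751422
top yel [232.3644 349.4134] 166.5 [0.3701 0.1398 0.137 ] axis deg -78.49133006586482 0.053311254327522505 0
[... 1093 characters left out ...]
] axis deg -177.1994403373671 0.041578369867898 0.06284303073982606
side yel [141.2618 334.5673] 7344.0 [0.7761 0.3255 0.137 ] axis deg -65.20114330299468 0.22110271802704326 0.16261332014512725
side ora [408.8993 375.9409] 352.5 [0.3572 0.2943 0.137 ] axis deg 94.7726572855728 0.02009810154125065 0.06874348822275203
side ora [320.8502 375.6295] 386.0 [0.4838 0.3235 0.137 ] axis deg 102.46687555617001 0.016751912391035687 0.06756777572010508
side ora [369.3938 346.9748] 774.0 [0.4216 0.2591 0.137 ] axis deg -166.64713228961048 0.06477058218631242 0.03735742993851136
side ora [233.6688 241.2273] 1392.0 [0.7078 0.0932 0.137 ] axis deg -173.49591447336954 0.08920932470314744 0.10015199654235794
```

View pics/a_wrist.png

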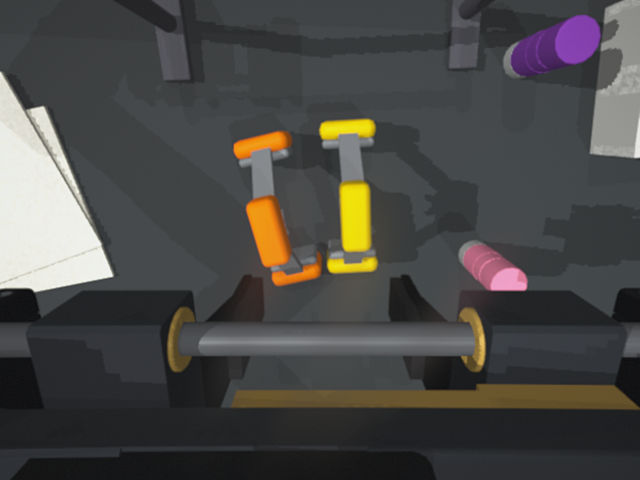

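The wrist view shows yellow's cushion at (355,215). Orange's is at (269,230), nudged about 4 cm toward yellow since the start, and the headsets still don't touch. I grasp yellow first.

Call:
apply_moves:
  targets: "0.037 0.18 0.2 0 0 -0.023 -0.4;0.037 0.18 0.4 0 0 -0.023 -0.4;0.037 0.18 0.6 0 0 -0.023 -0.4;0.037 0.18 0.7 0 0 -0.023 -0.4;0.037 0.18 0.7 0 0 -0.023 -0.4"

```text
t: 36.42
eef_pos: [0.436, 0.1722, 0.1449]
tcp_rot: [179.9, 0.1, 4.1]
force: [0.1, -0.3, 0.9]
opening: 0.0609
grasp_force: 0.0
```

```bash
python3 hs.py b wrist; python3 - <<'E'
from h import *
print(rel([.437,.172,.0845],4))
E
```

```text
[0.436  0.1722 0.1449] [179.8987   0.1382   4.1152] 52.63424710509795 36.425 0.06094108032267841
wrist yel [190.6961 271.815 ] 2407.5 [0.4283 0.2498 0.137 ] axis deg -165.58167951136986 0.020324198815763014 0.05626430867686482
wrist yel [324.0044 269.7021] 4931.0 [0.4351 0.172  0.137 ] axis deg -174.5780565954451 0.0368708812653401 0.0689793525939538
wrist yel [202.2222 145.3359] 979.0 [0.5011 0.2412 0.137 ] axis deg -76.73955533293255 0.03519923060513837 0.008794590611309414
wrist yel [326.099  133.9308] 1561.0 [0.5116 0.1763 0.137 ] axis deg -87.18969192765643 0.012832870040584777 0.0396378103740659
wrist ora [275.5366 309.317 ] 346.0 [0.4073 0.1995 0.137 ] axis deg -13.551103618162239 0.02557494271279733 0.010842725268869254
wrist ora [211.0786 258.9977] 1442.5 [0.4371 0.2378 0.137 ] axis deg -166.7870489315143 0.030408423560818767 0.06051639814604913
wrist ora [238.1978 142.691 ] 439.0 [0.5038 0.2223 0.137 ] axis deg -77.16248257933603 0.04484114962402082 0.012894601839944756
(array([0.002, 0.005, 0.41 ]), array([0.   , 0.   , 0.001]))
```

Call:
apply_moves:
  targets: "0 0 0.15 0 0 0 -0.4;0 0 0.3 0 0 0 -0.4;0 0 0.4 0 0 0 -0.4;0 0 0.4 0 0 0 -0.4;0 0 0.4 0 0 0 -0.4"

```text
t: 37.1
eef_pos: [0.4374, 0.1735, 0.0872]
tcp_rot: [-179.9, -0.1, 4.2]
force: [-0.0, 0.5, -0.4]
opening: 0.061
grasp_force: 0.0
```

Call:
apply_moves:
  targets: "0 0 0 0 0 0 1;0 0 0 0 0 0 1;0 0 0 0 0 0 1;0 0 0 0 0 0 1;0 0 0 0 0 0 1"
  grip_force: 45

```text
t: 37.72
eef_pos: [0.4365, 0.1729, 0.086]
tcp_rot: [180.0, -0.0, 4.2]
force: [-0.9, -0.1, 0.5]
opening: 0.0259
grasp_force: 44.8
```

Call:
apply_moves:
  targets: "0 0 0 0 0 0 1;0 0 -0.2 0 0 0 1;0 0 -0.4 0 0 0 1;0 0 -0.6 0 0 0 1;0 0 -0.6 0 0 0 1"

```text
t: 38.35
eef_pos: [0.4374, 0.1737, 0.1775]
tcp_rot: [-179.8, -0.2, 4.2]
force: [-0.3, -0.3, -3.5]
opening: 0.0257
grasp_force: 44.8
```

Call:
apply_moves:
  targets: "0 0 -0.2 0 0 0 1;0 0 -0.4 0 0 0 1;0 0 -0.58 0 0 0 1;0 0 -0.58 0 0 0 1;0 0 -0.58 0 0 0 1"

```text
t: 38.98
eef_pos: [0.4352, 0.1723, 0.2604]
tcp_rot: [179.9, 0.3, 4.2]
force: [-0.3, -0.4, -3.1]
opening: 0.0254
grasp_force: 44.8
```

```bash
python3 - <<'E'
from h import *
np.set_printoptions(precision=4,suppress=True)
c=imaging.get_calibration("top");c['P'],c['M']=c['position'],rot(c['rotation']);c['K']=np.array([[c['fx'],0,c['cx']],[0,c['fy'],c['cy']],[0,0,1]])
g=cv2.imread("pics/top0.png",0).astype(int); P=[]
for u in range(155,275,10):
    col=g[198:228,u]; r=np.where(col>115)[0]; P.append((u,198+r.mean())); 
    if u%40==15: print(u,len(r),198+r.mean())
q=plane(c,P,.140); f=np.polyfit(q[:,1],q[:,0],1); print(f, "x at y=.14,.204,.27",np.polyval(f,[.14,.204,.27]))
s=sensors.get_state();print(s['eef_pos'],s['opening'],s['grasp_force'])
im,c=shot("wrist");cv2.imwrite("pics/c.png",im[:,:,::-1])
E
```

```text
175 8 212.5
215 9 211.0
255 9 209.0
[-0.0353  0.6269] x at y=.14,.204,.27 [0.622  0.6197 0.6174]
[0.4352 0.1723 0.2604] 0.025410997837794068 44.83247637748718
```

View pics/c.png

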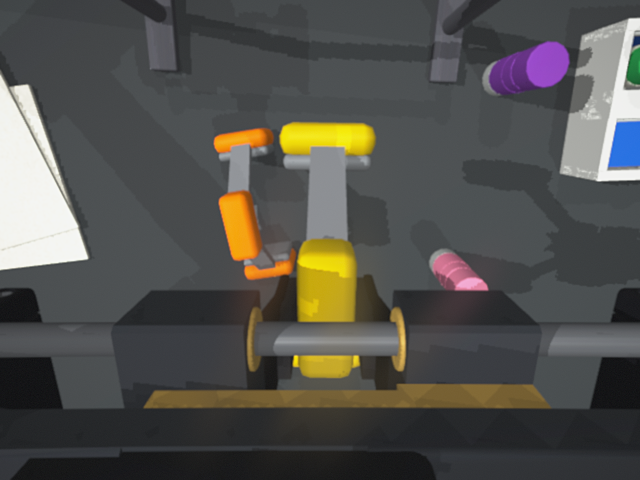

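Call:
apply_moves:
  targets: "0.15 0.06 -0.03 0 0 0 1;0.35 0.12 -0.03 0 0 0 1;0.55 0.2 -0.03 0 0 0 1;0.7 0.25 -0.03 0 0 0 1;0.8 0.3 -0.03 0 0 0.012 1"

```text
t: 39.65
eef_pos: [0.5597, 0.1362, 0.2651]
tcp_rot: [179.9, 0.2, 1.9]
force: [-0.0, 0.3, -3.3]
opening: 0.0258
grasp_force: 44.8
```

Call:
apply_moves:
  targets: "0.15 0 0 0 0 0 1;0.3 0 0 0 0 0 1;0.4 0 0 0 0 0 1;0.42 0 0 0 0 0 1;0.42 0 0 0 0 0 1"

```text
t: 40.28
eef_pos: [0.6218, 0.1389, 0.2667]
tcp_rot: [180.0, 0.1, 2.0]
force: [-0.6, -0.4, -2.0]
opening: 0.0258
grasp_force: 44.8
```

```bash
python3 hs.py d side top| grep -v red; python3 - <<'E'
from h import *
s=sensors.get_state();print(s['eef_pos'],s['opening'],s['grasp_force'],s['force'])
print(rel([.622,.14,.135],2))
im=cv2.imread("pics/d_side.png")[170:470,180:480];cv2.imwrite("pics/d2.png",cv2.resize(im,None,fx=2,fy=2))
E
```

```text
[0.6218 0.1389 0.2667] [179.9751   0.0962   2.0166] 64.91101329232193 40.275 0.025766254287484452
side yel [141.2096 334.5381] 7326.5 [0.7762 0.3254 0.137 ] axis deg -64.71540031843428 0.22008209846366694 0.1629104707026281
side yel [309.5764 246.1926] 485.5 [0.5639 0.071  0.137 ] axis deg 103.34539541080568 0.029825706643625605 0.11597265763724048
side yel [221.0657 232.4016] 327.0 [0.7406 0.0764 0.137 ] axis deg -71.87274912383403 0.12280930526788332 0.03204252454471025
side yel [273.9835 196.6893] 354.0 [ 0.673  -0.0529  0.137 ] axis deg -73.97974261953955 0.07679978905365972 0.0398257608486574
side ora [408.9128 375.9138] 348.0 [0.3572 0.2943 0.137 ] axis deg 94.7726572855728 0.02009810154125065 0.06874348822275203
side ora [320.7952 375.6868] 380.0 [0.4838 0.3237 0.137 ] axis deg 102.46687555617001 0.016751912391035687 0.06756777572010508
side ora [369.4128 346.9601] 769.5 [0.4216 0.2591 0.137 ] axis deg -166.64713228961048 0.06477058218631242 0.03735742993851136
side ora [239.9611 244.0791] 724.5 [0.6934 0.0975 0.137 ] axis deg -173.49591447336954 0.08920932470314744 0.10015199
[... 485 characters left out ...]
16257563 0.13706412295855208
top ora [197.6688 354.366 ] 234.5 [0.3607 0.2029 0.137 ] axis deg -74.65832372532324 0.0628244208199232 0.01755432641207873
top ora [174.5987 320.1463] 512.5 [0.4216 0.2464 0.137 ] axis deg -166.96634932423527 0.031760977171995296 0.0609417111522695
top ora [182.2202 280.729 ] 216.5 [0.493  0.2336 0.137 ] axis deg -79.7499670074836 0.06106770082967206 0.018010340801378828
top ora [321.2069 147.3985] 174.0 [ 0.7394 -0.0212  0.137 ] axis deg -170.2275682007949 0.029951363318416246 0.07292259027207502
[0.62176155 0.13900877 0.26746397] 0.025832786316123003 44.832560420036316 [ 0.10801847 -0.06262655 -2.31310259]
(array([ 0.002, -0.007,  0.883]), array([0., 0., 0.]))
```

View pics/d2.png

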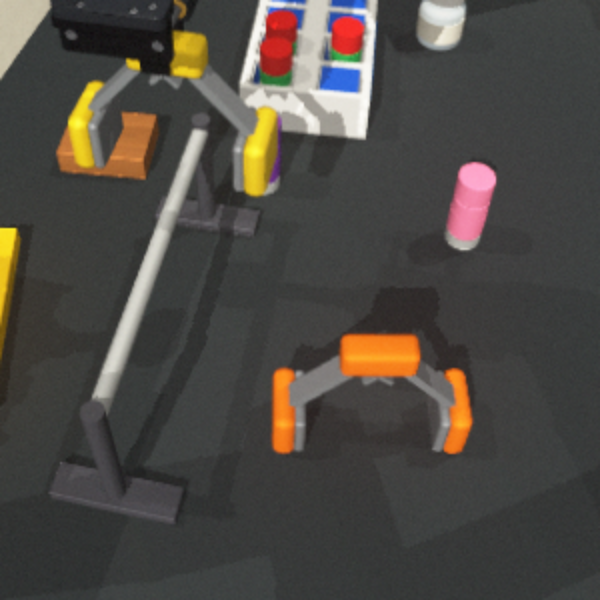

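Call:
apply_moves:
  targets: "0 0 0.2 0 0 0 1;0 0 0.4 0 0 0 1;0 0 0.6 0 0 0 1;0 0 0.76 0 0 0 1;0 0 0.83 0 0 0 1"

```text
t: 41.0
eef_pos: [0.6212, 0.1388, 0.1418]
tcp_rot: [180.0, 0.1, 2.0]
force: [0.2, 0.8, -2.2]
opening: 0.0259
grasp_force: 44.8
```

Call:
apply_moves:
  targets: "0 0 0.01 0 0 0 1;0 0 0.03 0 0 0 1;0 0 0.05 0 0 0 1;0 0 0.065 0 0 0 1;0 0 0.08 0 0 0 1"

```text
t: 41.62
eef_pos: [0.6225, 0.139, 0.131]
tcp_rot: [-180.0, -0.0, 2.0]
force: [0.5, 0.1, -2.4]
opening: 0.0257
grasp_force: 44.8
```

Call:
apply_moves:
  targets: "0 0 0.01 0 0 0 1;0 0 0.015 0 0 0 1;0 0 0.02 0 0 0 1;0 0 0.025 0 0 0 1;0 0 0.025 0 0 0 1"

```text
t: 42.25
eef_pos: [0.6236, 0.1392, 0.1284]
tcp_rot: [-180.0, -0.2, 2.1]
force: [1.9, -0.7, 3.0]
opening: 0.026
grasp_force: 44.8
```

Call:
apply_moves:
  targets: "0.008 0 0 0 0 0 1;0.012 0 0 0 0 0 1;0.012 0 0.006 0 0 0 1;0.012 0 0.006 0 0 0 1;0.012 0 0.006 0 0 0 1"

```text
t: 42.88
eef_pos: [0.6247, 0.1392, 0.1273]
tcp_rot: [-180.0, -0.1, 2.1]
force: [0.7, 0.7, 5.0]
opening: 0.0256
grasp_force: 44.8
```

Call:
apply_moves:
  targets: "0 0 0 0 0 0 0;0 0 0 0 0 0 -0.4;0 0 0 0 0 0 -0.4;0 0 0 0 0 0 -0.4;0 0 0 0 0 0 -0.4"

```text
t: 43.5
eef_pos: [0.6241, 0.1391, 0.1261]
tcp_rot: [180.0, 0.0, 2.0]
force: [-0.9, -0.7, -0.2]
opening: 0.0597
grasp_force: 0.0
```

Call:
apply_moves:
  targets: "0 0 -0.05 0 0 0 -0.4;0 0 -0.2 0 0 0 -0.4;0 0 -0.4 0 0 0 -0.4;0 0 -0.6 0 0 0 -0.4;0 0 -0.8 0 0 0 -0.4"

```text
t: 44.12
eef_pos: [0.6242, 0.1391, 0.2481]
tcp_rot: [-180.0, -0.0, 2.0]
force: [0.6, 0.7, -0.4]
opening: 0.0611
grasp_force: 0.0
```

```bash
python3 hs.py e wrist top; python3 - <<'E'
from h import *
im,c=shot("side");cv2.imwrite("pics/e2.png",cv2.resize(im[130:430,150:450],None,fx=2,fy=2)[:,:,::-1])
E
```

```text
[0.6242 0.1391 0.2481] [-179.9853   -0.048     2.0459] 65.01270007905481 44.125 0.06108821911881045
wrist red [602.5454 248.8162] 2110.5 [ 0.5995 -0.1302  0.102 ] axis deg -84.33856263565494 0.06125933731503455 0.03943012858676431
wrist yel [325.3562 285.5413] 626.0 [0.5669 0.1364 0.137 ] axis deg -87.9887195126992 0.04915139421598029 0.015620085892414157
wrist yel [325.477  234.8376] 2533.5 [0.6145 0.1379 0.137 ] axis deg -177.27428724742802 0.0284496870559593 0.07212593204832356
wrist yel [325.6983 133.1623] 1039.5 [0.6989 0.1407 0.137 ] axis deg -87.99108376400535 0.0498582843705746 0.015331420132687708
wrist ora [211.9353 301.0689] 806.0 [0.548  0.2391 0.137 ] axis deg -43.23591355893012 0.05373874336380774 0.02096522643192952
wrist ora [480.0561  68.8372] 8202.0 [0.7494 0.0255 0.137 ] axis deg -168.832197763371 0.05996183853084177 0.07763189144851317
top yel [241.7231 253.5237] 260.0 [0.5422 0.1243 0.137 ] axis deg -90.34155701054118 0.05879920295931869 0.018201778643385274
top yel [231.1037 214.0488] 300.5 [0.6151 0.1451 0.137 ] axis deg -179.03473664522426 0.029869047875805223 0.04468459571821775
top yel [218.0644 110.1779] 3395.0 [0.8164 0.1751 0.137 ] axis deg -162.2182740533643 0.12505473520854024 0.13695635024139338
top ora [197.6688 354.366 ] 234.5 [0.3607 0.2029 0.137 ] axis deg -74.65832372532324 0.0628244208199232 0.01755432641207873
top ora [174.5938 320.1618] 512.0 [0.4216 0.2464 0.137 ] axis deg -166.84241110309304 0.031734026400322905 0.06094538475494091
top ora [182.1841 280.7533] 215.5 [0.493  0.2336 0.137 ] axis deg -79.7499670074836 0.06106770082967206 0.018010340801378828
top ora [319.8822 152.4126] 298.5 [ 0.7298 -0.0187  0.137 ] axis deg -173.27468099365322 0.047432234402391575 0.09126553291439927
```

View pics/e2.png

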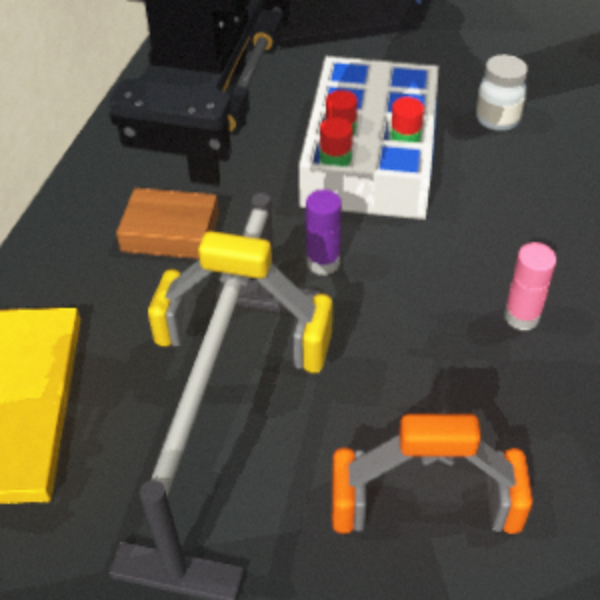

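Call:
apply_moves:
  targets: "-0.2 -0.1 0 0 0 0 -0.4;-0.5 -0.3 0 0 0 0 -0.4;-0.7 -0.5 0 0 0 0 -0.4;-0.85 -0.77 0 0 0 0 -0.4;-0.85 -0.77 0 0 0 0 -0.4"

```text
t: 44.9
eef_pos: [0.4908, 0.2517, 0.2457]
tcp_rot: [180.0, 0.1, 2.3]
force: [-0.6, -0.4, -0.1]
opening: 0.0611
grasp_force: 0.0
```

Call:
apply_moves:
  targets: "-0.3 0 0 0 0 -0.03 -0.4;-0.455 0 0.1 0 0 -0.061 -0.4;-0.455 0 0.4 0 0 -0.061 -0.4;-0.455 0 0.65 0 0 -0.061 -0.4;-0.455 0 0.65 0 0 -0.061 -0.4"

```text
t: 45.52
eef_pos: [0.4229, 0.2451, 0.1459]
tcp_rot: [179.7, 0.4, 13.0]
force: [0.7, -0.0, 0.8]
opening: 0.0612
grasp_force: 0.0
```

```bash
python3 hs.py f wrist|grep -v red; python3 - <<'E'
from h import *
im=cv2.imread("pics/f_wrist.png")[:,:,::-1].copy()
print(rel([.4245,.2475,.0855],13))
E
```

```text
[0.4229 0.2451 0.1459] [179.7485   0.3927  12.9566] 53.8140250174995 45.525 0.06119876910099765
wrist yel [312.3463 265.7763] 2297.0 [0.4223 0.2518 0.137 ] axis deg -166.94003070397662 0.018171564756633323 0.051799567760838036
wrist yel [294.5864 133.4472] 203.5 [0.4933 0.2768 0.137 ] axis deg -80.08554543031411 0.004975419066241346 0.015163606985327212
wrist yel [525.6669  96.0637] 3740.0 [0.5374 0.1654 0.137 ] axis deg -87.60540096799814 0.019483673196903886 0.0602382881550823
wrist ora [316.5819 269.1266] 4985.0 [0.4208 0.2489 0.137 ] axis deg -165.94128806753503 0.0363978803952008 0.0706011538357357
wrist ora [324.3142 134.6236] 584.5 [0.4962 0.2614 0.137 ] axis deg -77.06261810935426 0.039639926109165294 0.012662587414128039
(array([ 0.002, -0.007,  0.418]), array([0.001, 0.001, 0.   ]))
```

View pics/f_wrist.png

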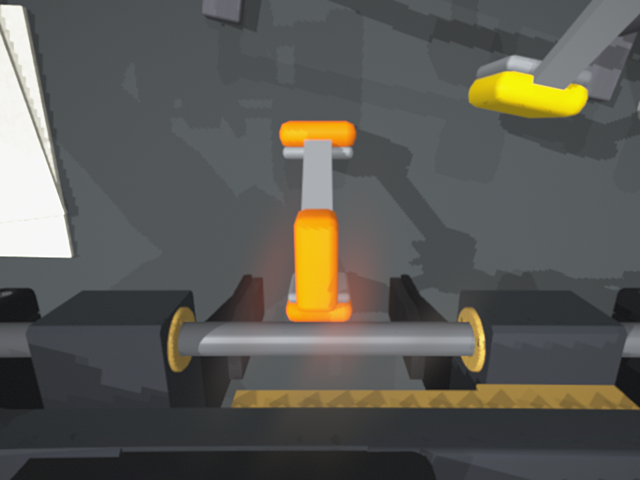

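Call:
apply_moves:
  targets: "0 -0.03 0 0 0 0 -0.4;0 -0.03 0.15 0 0 0 -0.4;0 -0.03 0.3 0 0 0 -0.4;0 -0.03 0.4 0 0 0 -0.4;0 -0.03 0.4 0 0 0 -0.4"

```text
t: 46.2
eef_pos: [0.4238, 0.2523, 0.0893]
tcp_rot: [-180.0, -0.0, 13.0]
force: [-0.3, 0.2, 0.3]
opening: 0.0607
grasp_force: 0.0
```

Call:
apply_moves:
  targets: "0 0 0 0 0 0 1;0 0 0 0 0 0 1;0 0 0 0 0 0 1;0 0 0 0 0 0 1;0 0 0 0 0 0 1"
  grip_force: 45

```text
t: 46.82
eef_pos: [0.4236, 0.2518, 0.089]
tcp_rot: [180.0, -0.0, 13.0]
force: [0.1, -0.4, 0.5]
opening: 0.0254
grasp_force: 45.0
```

Call:
apply_moves:
  targets: "0 0 0 0 0 0 1;0 0 -0.2 0 0 0 1;0 0 -0.4 0 0 0 1;0 0 -0.6 0 0 0 1;0 0 -0.6 0 0 0 1"

```text
t: 47.45
eef_pos: [0.4242, 0.253, 0.1803]
tcp_rot: [-179.8, -0.2, 13.0]
force: [-0.0, -0.6, -3.6]
opening: 0.026
grasp_force: 45.0
```

Call:
apply_moves:
  targets: "0 0 -0.2 0 0 0 1;0 0 -0.4 0 0 0 1;0 0 -0.6 0 0 0 1;0 0 -0.6 0 0 0.03 1;0 0 -0.6 0 0 0.061 1"

```text
t: 48.08
eef_pos: [0.4224, 0.2516, 0.2666]
tcp_rot: [179.9, 0.2, 1.8]
force: [0.1, -1.1, -3.0]
opening: 0.0256
grasp_force: 45.0
```

```bash
python3 - <<'E'
from h import *
s=sensors.get_state();print(s['eef_pos'],s['opening'],s['grasp_force'],s['force'])
print(rel([.6195,.27,.266],2))
E
```

```text
[0.42240878 0.2516169  0.26663239] 0.025608945634456023 44.988112449645996 [ 0.07444647 -1.13150377 -2.95260548]
(array([ 1.317e+00, -8.000e-02, -1.000e-03]), array([ 0.   ,  0.001, -0.001]))
```

Call:
apply_moves:
  targets: "0.15 0 0 0 0 0 1;0.35 -0.04 0 0 0 0 1;0.55 -0.08 0 0 0 0 1;0.75 -0.08 0 0 0 0 1;0.85 -0.08 0 0 0 0 1"

```text
t: 48.7
eef_pos: [0.5506, 0.2682, 0.2655]
tcp_rot: [179.9, 0.3, 2.0]
force: [-0.2, 1.0, -3.1]
opening: 0.0257
grasp_force: 45.0
```

Call:
apply_moves:
  targets: "0.2 0 0 0 0 0 1;0.35 0 0 0 0 0 1;0.45 0 0 0 0 0 1;0.48 0 0 0 0 0 1;0.48 0 0 0 0 0 1"

```text
t: 49.32
eef_pos: [0.6218, 0.271, 0.2678]
tcp_rot: [180.0, 0.1, 2.0]
force: [-1.3, -0.2, -2.2]
opening: 0.0256
grasp_force: 45.0
```

```bash
python3 hs.py g side|grep -E "ora|yel"; python3 - <<'E'
from h import *
s=sensors.get_state();print(s['eef_pos'],s['opening'],s['grasp_force'],s['force'])
print(rel([.6215,.27,.138],2))
E
```

```text
side yel [140.3829 335.365 ] 7171.0 [0.7768 0.3272 0.137 ] axis deg 115.286652529805 0.16772836767069765 0.1888238322262196
side yel [308.5809 297.1083] 377.0 [0.5364 0.1878 0.137 ] axis deg -84.33091340099598 0.083457636623141 0.024181957256982654
side yel [229.2512 288.4322] 209.0 [0.6737 0.2028 0.137 ] axis deg 113.03667667327016 0.018498086390852268 0.06498955495767628
side yel [269.9372 256.8779] 523.0 [0.6281 0.1152 0.137 ] axis deg -178.84991727222004 0.048952588048496136 0.0671278962060061
side ora [289.0206 309.6897] 695.5 [0.5614 0.2207 0.137 ] axis deg -84.84218277131971 0.10231261299802805 0.03375053639700327
side ora [187.4902 295.8724] 381.5 [0.7372 0.2356 0.137 ] axis deg -65.14484224481542 0.09690350864403229 0.02995260700036588
side ora [245.6498 252.6619] 802.5 [0.6752 0.116  0.137 ] axis deg -71.84468153769129 0.1229369520023376 0.054063138789143116
side ora [616.2566 137.3107] 1927.5 [-0.1527 -0.5329  0.137 ] axis deg 102.07889438256322 0.31269216851626014 0.3129930407032286
[0.6216792  0.27098693 0.26834049] 0.025494221019600225 44.991100430488586 [ 0.01879083 -0.38391281 -3.36857215]
(array([-0.   ,  0.006,  0.869]), array([0., 0., 0.]))
```

Call:
apply_moves:
  targets: "0 0 0.2 0 0 0 1;0 0 0.4 0 0 0 1;0 0 0.6 0 0 0 1;0 0 0.76 0 0 0 1;0 0 0.83 0 0 0 1"

```text
t: 50.0
eef_pos: [0.621, 0.2707, 0.143]
tcp_rot: [179.9, 0.1, 2.1]
force: [-0.0, 0.3, -1.7]
opening: 0.0256
grasp_force: 45.0
```

Call:
apply_moves:
  targets: "0 0 0.01 0 0 0 1;0 0 0.03 0 0 0 1;0 0 0.05 0 0 0 1;0 0 0.065 0 0 0 1;0 0 0.075 0 0 0 1"

```text
t: 50.62
eef_pos: [0.6224, 0.271, 0.133]
tcp_rot: [-180.0, -0.0, 2.0]
force: [0.6, 0.1, -2.7]
opening: 0.0259
grasp_force: 45.0
```

Call:
apply_moves:
  targets: "0 0 0.005 0 0 0 1;0 0 0.01 0 0 0 1;0 0 0.015 0 0 0 1;0 0 0.015 0 0 0 1;0 0 0.015 0 0 0 1"

```text
t: 51.25
eef_pos: [0.6226, 0.271, 0.1316]
tcp_rot: [-180.0, -0.0, 2.1]
force: [-1.3, -0.4, 2.3]
opening: 0.0256
grasp_force: 45.0
```

Call:
apply_moves:
  targets: "-0.006 0 0.004 0 0 0 1;-0.006 0 0.008 0 0 0 1;-0.006 0 0.01 0 0 0 1;-0.006 0 0.01 0 0 0 1;-0.006 0 0.01 0 0 0 1"

```text
t: 51.88
eef_pos: [0.622, 0.2712, 0.1309]
tcp_rot: [-180.0, -0.1, 2.1]
force: [-2.3, -0.9, 5.9]
opening: 0.0257
grasp_force: 45.0
```

Seated at 0.131, where about 0.130 was expected. I release, rise clear and check.

Call:
apply_moves:
  targets: "0 0 0 0 0 0 0;0 0 0 0 0 0 -0.4;0 0 0 0 0 0 -0.4;0 0 0 0 0 0 -0.4;0 0 0 0 0 0 -0.4"

```text
t: 52.5
eef_pos: [0.6215, 0.271, 0.1291]
tcp_rot: [180.0, 0.0, 2.0]
force: [0.5, -0.2, 0.1]
opening: 0.0597
grasp_force: 0.0
```

Call:
apply_moves:
  targets: "0 0 -0.05 0 0 0 -0.4;0 0 -0.2 0 0 0 -0.4;0 0 -0.4 0 0 0 -0.4;0 0 -0.6 0 0 0 -0.4;0 0 -0.8 0 0 0 -0.4"

```text
t: 53.12
eef_pos: [0.6216, 0.271, 0.2511]
tcp_rot: [-180.0, -0.0, 2.0]
force: [0.5, 0.5, 0.5]
opening: 0.0608
grasp_force: 0.0
```

Call:
apply_moves:
  targets: "-0.3 0 0 0 0 0 -0.4;-0.6 0 0 0 0 0 -0.4;-0.9 0 0 0 0 0 -0.4;-0.95 0 0 0 0 0 -0.4;-0.95 0 0 0 0 0 -0.4"

```text
t: 53.75
eef_pos: [0.4793, 0.2663, 0.2504]
tcp_rot: [-179.9, -0.1, 2.1]
force: [0.6, -0.1, -0.4]
opening: 0.0604
grasp_force: 0.0
```

```bash
python3 - <<'E'
from h import *
im,c=shot("side");cv2.imwrite("pics/z.png",cv2.resize(im[130:430,130:480],None,fx=2,fy=2)[:,:,::-1])
for k in blobs(im,*RED,60): print(cen(k),plane(c,cen(k),.09)[0])
print(sensors.get_state()['force'])
E
```

```text
[-0.05600165 -0.18587346 -0.53945852]
```

View pics/z.png

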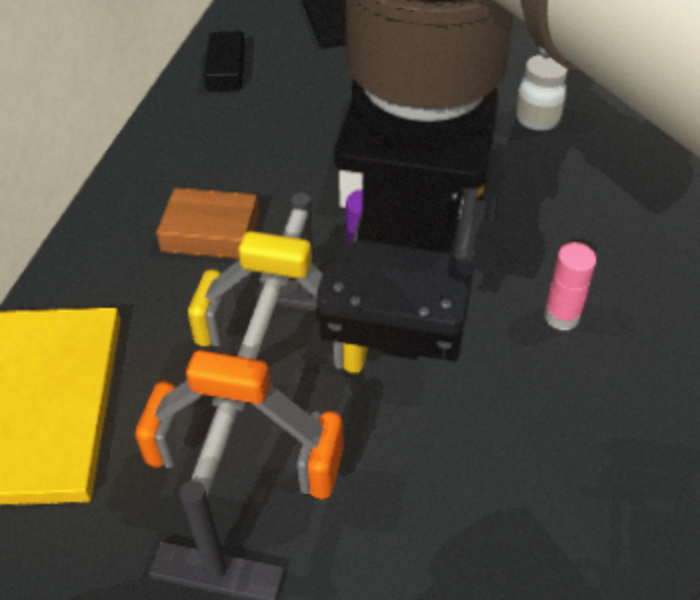

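Both headsets hang astride the bar, orange at (228,377) and yellow at (275,255). One last check of the canisters from the top camera, then I hand in.

```bash
python3 - <<'E'
from h import *
im,c=shot("top")
for k in blobs(im,*RED,60): print(cen(k),cv2.contourArea(k),plane(c,cen(k),.102)[0])
E
```

```text
[375.81468111 226.39590854] 138.5 [ 0.59504657 -0.12329005  0.102     ]
```

```bash
python3 - <<'E'
from h import *
im,c=shot("top")
for lo,hi in (((0,120,40),(6,255,255)),((174,120,40),(179,255,255))):
  for k in blobs(im,lo,hi,30): print(cen(k),cv2.contourArea(k),plane(c,cen(k),.102)[0])
im,c=shot("wrist")
E
```

```text
[410.82152231 265.87926509] 254.0 [ 0.51975948 -0.18785678  0.102     ]
[378.79680786 228.19766728] 271.5 [ 0.59156637 -0.12887592  0.102     ]
[406.55979644 224.49618321] 262.0 [ 0.59830289 -0.1818074   0.102     ]
```

Call:
apply_moves:
  targets: "-0.1 -0.3 -0.2 0 0 0 -0.4;-0.2 -0.6 -0.2 0 0 0 -0.4;-0.2 -0.9 -0.2 0 0 0 -0.4;-0.2 -0.95 -0.2 0 0 0 -0.4;-0.2 -0.95 -0.2 0 0 0 -0.4"

```text
t: 54.58
eef_pos: [0.4444, 0.4073, 0.2783]
tcp_rot: [179.9, 0.1, 2.0]
force: [-0.0, -0.1, 0.0]
opening: 0.061
grasp_force: 0.0
```

```bash
python3 - <<'E'
from h import *
for v,z in (("top",.102),("side",.095)):
  im,c=shot(v)
  for k in blobs(im,(0,120,40),(6,255,255),30): print(v,cen(k),cv2.contourArea(k),plane(c,cen(k),z)[0])
E
```

```text
top [410.89583333 265.92382812] 256.0 [ 0.51967451 -0.18799513  0.102     ]
top [378.77697408 228.13321278] 276.5 [ 0.5916897  -0.12884078  0.102     ]
top [406.55137845 224.57017544] 266.0 [ 0.59816126 -0.18178748  0.102     ]
```

All three canisters are in wells 2, 7 and 6, within about 5 mm of the expected spots.

```bash
python3 -c "
from bench import robot
print(robot.sign_off())"
```

```text
the job is handed in; nothing more can be done
None
```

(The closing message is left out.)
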